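# Put the line-check kit back in its holders

## Robot

A 6-joint arm with a two-finger parallel gripper is mounted at the origin on a cart in front of the work surface, level with it; the furniture and walls round the work are solid. World frame = base frame: x ahead of the robot, y to its left, z up, the work surface at z = 0. Lengths are in m, angles in rad, forces in N, time in s.
With the tool pointing down it reaches from about 0.35 to 0.775 m from the base axis. Payload 7.3 kg.
Tool frame: the origin (TCP) lies on the centre line of the jaws, within the pads' length; the fingertips stand 11 mm ahead of it and the grasp point (between the pads) lies 8 mm behind it; z points along the fingers, y is the direction in which the jaws open and shut (so a half turn about z gives the same grasp; the last joint's range is limited). The gripper opens to 92 mm and grips with 3 to 60 N. Pads are 19 mm wide; open, the fingers measure 130 mm over their backs; the gripper's body (75 mm by 190 mm) begins 47 mm behind the grasp point.
Start: joints at [-1.258, 0.342, 1.524, -0, 1.275, -0.146], TCP at [0.233, -0.471, 0.238] pointing down, gripper open.
Joint ranges: [-2.53, 2.53], [-0.77, 2.02], [0.04, 2.7], [-1, 4.14], [0.28, 2.66], [-3.11, 3.11]. Speed limits (rad/s): [2.57, 2.57, 3.14, 3.14, 3.14, 3.14].

## Interface

Orientations are given as a rotation vector (axis times angle).
In Python, from plant import observe, viewer, job gives the robot as it stands.
- The arm moves only by the tool play_rows, never from a script. Its argument "series" is one flat list of numbers, 5 for each row, row after row: the shift along the tool's x, y, z in mm, then the turn about the tool's z in rad, then the opening, from 0 (shut) to 1 (fully open). In form: [x, y, z, twist, hand, x, y, z, twist, hand, ...]. A call has exactly 10 rows; each row shifts and turns the commanded pose from where the row before left it, along the tool's axes as they then stand; what a row does not reach is not made up. A row lasts 1/10 s, in which the tool goes at most 50 mm and 8.59 degrees, less where a joint would pass 70% of its speed; a pose out of reach is approached as far as the arm can. A call with a gripper value outside its range is refused whole. The fingers move at their own pace and stop on an object; "force" is the grip in N (left out, the last holds). Time passes only in rows, so rows that do not move let the fingers close, or fill a call up. It gives the time, the measured TCP pose, the force and the opening at its end, in the units of the state.
- observe(): the state, without advancing time (a new reading comes with each control period).
- viewer.read_camera(name): name is "scene" or "top" or "wrist"; returns the picture (400x640x3 uint8, red, green, blue); there is no depth.
- viewer.calibration(name): a dict with "fx", "fy", "cx", "cy" (pixels), "eye" and "attitude" of the camera in the world; the wrist camera has in their place "hand_eye" (4x4, takes a point from camera to tool coordinates, whose origin is the TCP and whose axes are the flange's). Camera axes: x right, y down, z forward; pixel columns grow to the right and rows downward; lengths in m; the calibration is good to about 2 mm. A picture is of the moment at which its call begins: read the wrist's pose just before it. calibration takes no time and is no camera call.
- job.close_job(): hands the job in, once; it reports no verdict.
The state is a dict: "time_s": time; "joint_pos": joint angles; "joint_velocities": joint speeds; "tau": joint torques, N m; "position": TCP position; "tool_rot": TCP orientation; "contact_force": force on the tool from outside, world axes, zero at the start; "torque": the same for the moment, N m; "finger_gap": opening from 0.0 (shut) to 1.0 (fully open).
Only numpy, scipy, OpenCV 4.12 (cv2) and the standard library are available. Lean on these libraries where they do the work, as an engineer would, in place of code of your own. Each camera call takes 0.05 s, during which the arm holds its last target. There are 200 camera calls.

## Task

The belt is stopped and the line-check kit lies loose on it. Put every piece back into the holder on the white board that is made for it, fully down and the right way round: the marker, the probe thermometer and the test wand lying in their own cradles, the date stamp upright in its seat, and the roll of brown tape flat over its round hub. Then the board can be carried off and the belt started.

Things in the scene. Friction and masses are not known exactly. Their poses are not given: they have to be found in the camera images.
- marker: Loose black marker pen on the belt, 138 mm long (y), 18 to 21 mm wide (x), 18 mm high. Origin: underside, middle of its length (the body's middle is at x = +1 mm); z up. Either way round fits. 0.02 kg.
- thermometer: Loose probe thermometer, 161 mm long: flat head 30 mm wide (x), 13 mm high, from y = -80 to -28 mm; then a probe 3.6 mm thick, its middle 6 mm above the underside, to its tip at y = +80 mm. Origin: underside, middle of the length; z up; y towards the tip. The weight is in the head (about y = -50 mm): grip there. 0.035 kg.
- test_wand: Loose green test wand on the belt, a flat bar 105 mm long (y), 18 mm wide (x), 9 mm high. Origin: centre of the underside; z up. Either way round fits. 0.03 kg.
- date_stamp: Loose date stamp standing upright, 80 mm tall: foot 26 x 40 mm (x, y) up to 29 mm, its middle at x = +3 mm; above it a round black handle, 30 mm in diameter about the axis x = +3 mm, y = 0, from 30 to 80 mm height. Origin at the underside; z up. 0.085 kg.
- tape_roll: Loose roll of brown tape lying flat, 88 mm across, 48 mm high, bore 65 to 72 mm across: the wall is 8 to 11 mm thick; pinch it from above near its top, one finger in the bore. Origin: centre of the underside; z up. 0.1 kg.
- marker_cradle: Fixed holder of the marker, on the white board: two equal grey saddles open towards each other, 104 mm between them, 152 mm between their end walls, 32 mm between side cheeks (flared tops 39 mm high); only a 3 mm base between the saddles. Origin: centre of the underside; z up; y along it. The seated marker's origin is 25 mm above this one, y parallel.
- thermometer_cradle: Fixed holder of the thermometer, on the white board: wide grey saddle for the head's rear end at y = -87 (end wall) to -67 mm, 44 mm between cheeks; narrow one with a 14 mm slot for the probe at y = 62 to 87 mm (end wall), tops 45 mm high; only a 3 mm base between. Origin: centre of the underside; z up. The seated thermometer's origin is 25 mm above this one, same +y.
- wand_cradle: Fixed holder of the test wand, on the white board: two equal grey saddles, closer together than the marker's: 72 mm between them, 119 mm between their end walls, 32 mm between side cheeks (flared tops 39 mm high); only a 3 mm base between. Origin: centre of the underside; z up; y along it. The seated wand's origin is 25 mm above this one, y parallel.
- stamp_seat: Fixed holder of the date stamp, on the white board: open pocket 40 x 54 mm (x, y) inside, its middle at x = +3 mm, black rubber floor 9 mm above the origin, grey walls with flared tops 24 mm high. Origin at the underside; z up. The seated stamp's origin is 9 mm above this one, y parallel.
- roll_hub: Fixed holder of the tape roll, on the white board: steel flange 104 mm across, 4 mm thick, with a low round grey hub 48 mm across, bevelled, top 20 mm above the origin (screw head 3 mm more). Origin: centre of the underside; z up. The seated roll lies flat on the flange round the hub, its origin 4 mm above this one.

How it is judged:
At the end, for the whole second after the job is handed in: Each piece is fully down in its own holder: within 13 mm sideways and 4 mm in height of its seated place, level or upright within 0.08 rad; marker, thermometer and wand along the cradle within 0.2 rad or so, the stamp within 0.45 rad of square; all released and at rest (horizontal distance between marker and marker_cradle below 0.013 m and z of marker in the frame of marker_cradle between 0.021 and 0.029 m and angle between each of marker, thermometer, tape_roll, date_stamp, test_wand's own z axis and vertical below 0.08 rad and linear speed of each of marker, thermometer, tape_roll, date_stamp, test_wand below 0.02 m/s and angular speed of each of marker, thermometer, tape_roll, date_stamp, test_wand below 0.2 rad/s and angle between the y axis of marker and the y axis of marker_cradle, either way round below 0.22 rad and horizontal distance between thermometer and thermometer_cradle below 0.013 m and z of thermometer in the frame of thermometer_cradle between 0.021 and 0.029 m and angle between the y axis of thermometer and the y axis of thermometer_cradle, either way round below 0.2 rad and horizontal distance between tape_roll and roll_hub below 0.013 m and z of tape_roll in the frame of roll_hub between 0 and 0.008 m and horizontal distance between date_stamp and stamp_seat below 0.013 m and z of date_stamp in the frame of stamp_seat between 0.005 and 0.013 m and angle between the y axis of date_stamp and the y axis of stamp_seat, either way round below 0.45 rad and horizontal distance between test_wand and wand_cradle below 0.013 m and z of test_wand in the frame of wand_cradle between 0.021 and 0.029 m and angle between the y axis of test_wand and the y axis of wand_cradle, either way round below 0.24 rad); the robot touches nothing.
It also fails if it takes over 128 s, if anything falls off the work surface, if the arm or the gripper's body presses on something with over 40 N, if the wrist force passes 120 N, or if a joint passes its speed limit or range.

## Working session

There is one attempt and no reset: what is moved stays moved. The work goes in short steps, Python scripts to look and compute and a tool call to move; the robot and the scene stay as the last step left them, time stands still between calls to the robot, and variables do not carry over. Pictures are saved under pics/ and viewed, about 12 in all and at most 16, crops included, and the job is handed in when it is done.

Besides the shell and the picture viewer there is one more tool, called after "Call:" as name(argument=value, ...) on one line, values as JSON. play_rows: Moves the arm, as the interface text tells. Its arguments: {"type":"object","properties":{"series":{"type":"array","items":{"type":"number"}},"force":{"type":"number"}},"required":["series"]}

```bash
mkdir -p pics; python3 - <<'E'
from plant import observe, viewer, job
import cv2, numpy as np
s=observe(); print({k:np.round(v,3).tolist() for k,v in s.items()})
for n in ["scene","top","wrist"]:
    c=viewer.calibration(n); print(n,{k:np.round(v,4).tolist() for k,v in c.items()})
for n in ["top","scene"]:
    im=viewer.read_camera(n); cv2.imwrite(f"pics/{n}0.png",im[:,:,::-1])
E
```

```text
{'time_s': 0.0, 'joint_pos': [-1.258, 0.343, 1.525, -0.0, 1.275, -0.146], 'joint_velocities': [-0.0, -0.001, 0.001, -0.001, -0.001, -0.001], 'tau': [0.0, -43.124, -24.422, 0.072, 0.056, -0.0], 'position': [0.232, -0.47, 0.237], 'tool_rot': [-3.058, -0.714, 0.0], 'contact_force': [-0.0, 0.31, -0.122], 'torque': [-0.025, 0.034, 0.059], 'finger_gap': 1.0}
scene {'fx': 513.2863, 'fy': 513.2863, 'cx': 314.7353, 'cy': 201.1425, 'eye': [-0.5396, -0.7691, 0.8942], 'attitude': [-1.9542, 0.9951, -0.5387]}
top {'fx': 484.9804, 'fy': 484.9804, 'cx': 313.3434, 'cy': 203.5724, 'eye': [0.4104, 0.0275, 1.3604], 'attitude': [-2.199, 2.1515, -0.1011]}
wrist {'fx': 286.9191, 'fy': 286.9191, 'cx': 319.4129, 'cy': 203.4812, 'hand_eye': [[0.0005, -0.9658, -0.2592, 0.0697], [1.0, 0.0006, -0.0005, -0.0004], [0.0006, -0.2592, 0.9658, -0.1459], [0.0, 0.0, 0.0, 1.0]]}
```

View pics/top0.png

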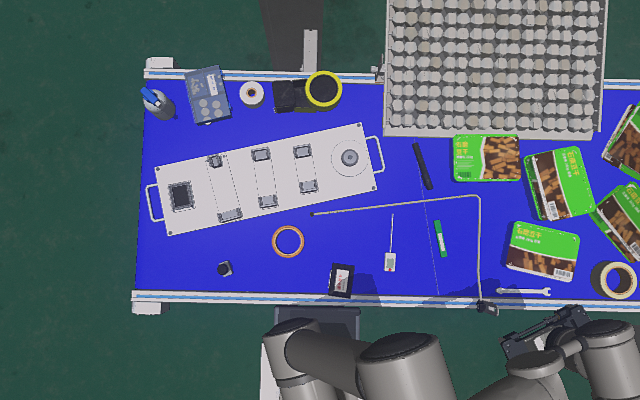

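View pics/scene0.png

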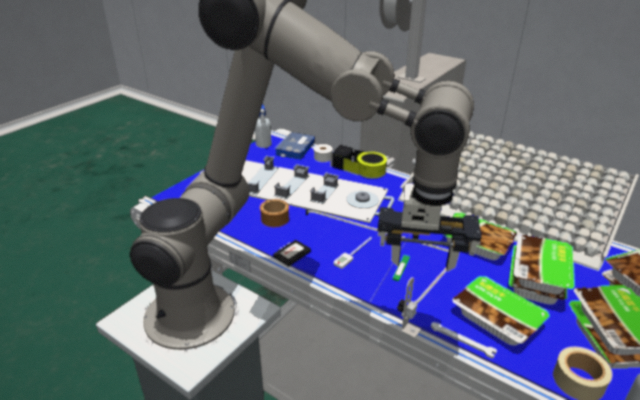

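```bash
cat > h.py <<'E'
from plant import observe, viewer, job
import cv2, numpy as np
from scipy.spatial.transform import Rotation as R
def cam(n,s=None):
    c=viewer.calibration(n)
    if n=="wrist":
        T=np.eye(4);T[:3,:3]=R.from_rotvec(s["tool_rot"]).as_matrix();T[:3,3]=s["position"]
        M=T@np.array(c["hand_eye"]);return c,M[:3,:3],M[:3,3]
    return c,R.from_rotvec(c["attitude"]).as_matrix(),np.array(c["eye"])
def ray(C,uv,z):
    c,A,e=C;uv=np.atleast_2d(np.asarray(uv,float))
    d=np.c_[(uv[:,0]-c["cx"])/c["fx"],(uv[:,1]-c["cy"])/c["fy"],np.ones(len(uv))]@A.T
    return e+d*((z-e[2])/d[:,2])[:,None]
def proj(C,P):
    c,A,e=C;p=(np.atleast_2d(P)-e)@A
    return np.c_[p[:,0]/p[:,2]*c["fx"]+c["cx"],p[:,1]/p[:,2]*c["fy"]+c["cy"]]
def shot(n,name):
    s=observe();im=viewer.read_camera(n);cv2.imwrite(f"pics/{name}.png",im[:,:,::-1])
    return s,im,cam(n,s)
E
python3 - <<'E'
from h import *
t=cv2.imread("pics/top0.png")[115:310,140:500]; s=cv2.imread("pics/scene0.png")[120:340,200:500]
cv2.imwrite("pics/c1.png",cv2.resize(t,None,fx=2.2,fy=2.2,interpolation=cv2.INTER_CUBIC))
cv2.imwrite("pics/c2.png",cv2.resize(s,None,fx=2.6,fy=2.6,interpolation=cv2.INTER_CUBIC))
C=cam("top")
for n,uv,z in [("post",(485,305),0),("rodend",(313,213),0),("corner",(478,197),0),("roll",(288,241),.048),("stamp",(225,268),.08),("hub",(349,157),.02),("seat",(180,196),.02),("marker",(422,166),.01),("wand",(440,238),.005),("therm",(391,243),.006)]:
    print(n,ray(C,uv,z).round(3))
E
```

```text
post [[ 0.264 -0.454  0.   ]]
rodend [[0.508 0.027 0.   ]]
corner [[ 0.564 -0.438  0.   ]]
roll [[0.428 0.093 0.048]]
stamp [[0.353 0.254 0.08 ]]
hub [[ 0.666 -0.07   0.02 ]]
seat [[0.546 0.397 0.02 ]]
marker [[ 0.647 -0.277  0.01 ]]
wand [[ 0.446 -0.329  0.005]]
therm [[ 0.429 -0.192  0.006]]
```

View pics/c1.png

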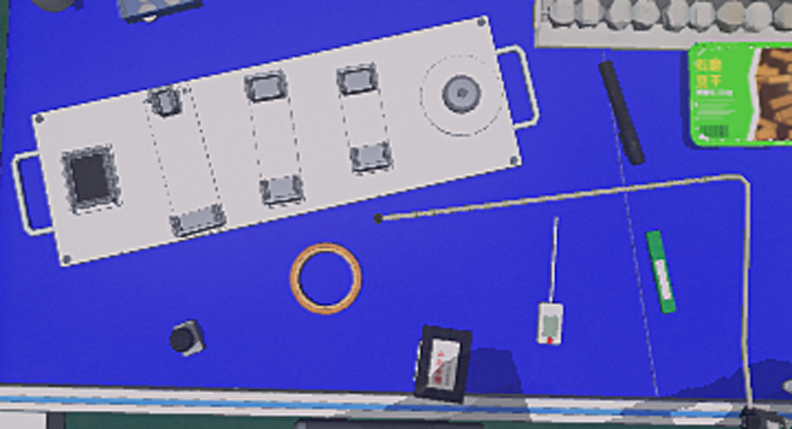

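View pics/c2.png

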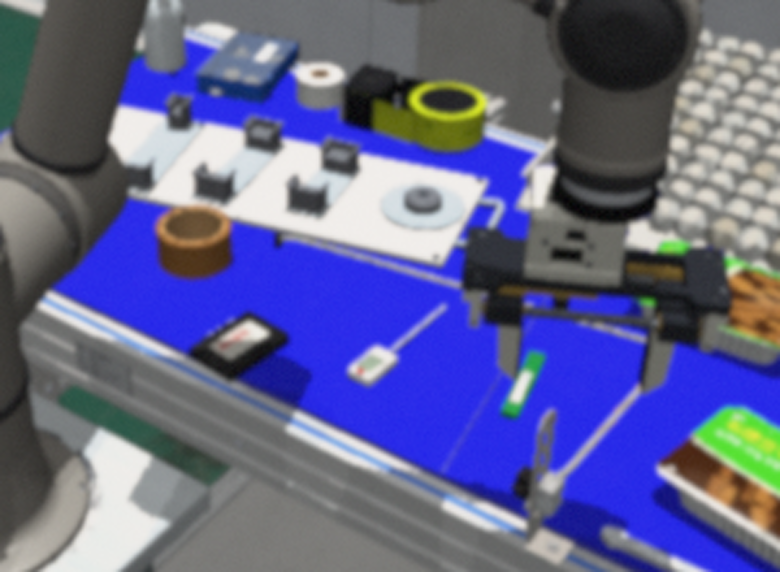

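```bash
cat > m.py <<'E'
from h import *
C=cam("top");S=cam("scene")
def tri(a,b):
    p=[]
    for c,u in((C,a),(S,b)):
        q=ray(c,u,0)[0]; p.append((c[2],(q-c[2])/np.linalg.norm(q-c[2])))
    (e1,d1),(e2,d2)=p
    k=np.linalg.lstsq(np.c_[d1,-d2],e2-e1,rcond=None)[0]
    a,b=e1+k[0]*d1,e2+k[1]*d2
    return ((a+b)/2).round(3),round(np.linalg.norm(a-b),4)
print("rod end",tri((312,213),(307.7,212)),"clamp",tri((487,307),(409.6,308.5)))
f=lambda x,y:(x/2.2+140,y/2.2+115); g=lambda x,y:(x/2.6+200,y/2.6+120)
print("board corner near hub",tri(f(521,163),g(443,263)), "far",tri(f(488,18),g(487,180)))
print("hub screw",tri(f(461,93),g(423,193)))
im=cv2.imread("pics/top0.png");h=cv2.cvtColor(im,cv2.COLOR_BGR2HSV);H,Sa,V=cv2.split(h)
nb=((~((H>105)&(H<135)&(Sa>120)))).astype(np.uint8)
def piece(n,roi,z,m=nb):
    x0,y0,x1,y1=roi;k=np.zeros_like(m);k[y0:y1,x0:x1]=m[y0:y1,x0:x1]
    cs,_=cv2.findContours(k,cv2.RETR_EXTERNAL,cv2.CHAIN_APPROX_NONE);c=max(cs,key=cv2.contourArea)
    P=ray(C,c[:,0,:],z)[:,:2]*1000
    r=cv2.minAreaRect(P.astype(np.float32));b=cv2.boxPoints(r)
    e=[b[1]-b[0],b[2]-b[1]];l=max(e,key=np.linalg.norm)
    print(n,"c",np.round(r[0],1),"size",np.round(r[1],1),"long axis deg",round(np.degrees(np.arctan2(l[1],l[0]))%180,1))
    return k
piece("marker",(405,138,440,195),.010)
piece("wand",(428,215,452,262),.009)
k=piece("therm",(380,208,400,275),.006)
piece("roll",(268,222,308,262),.048)
piece("stamp",(212,255,236,280),.03)
piece("board",(140,118,390,240),.01,((Sa<60)&(V>120)).astype(np.uint8))
dk=((Sa<90)&(V<130)&nb.astype(bool)).astype(np.uint8)
for n,roi,z in [("thF",(203,150,225,172),.055),("thR",(212,205,246,226),.05),("mF",(248,144,275,164),.049),("mR",(255,190,282,210),.049),("wF",(290,142,316,162),.049),("wR",(296,176,322,196),.049),("seat",(165,178,198,215),.034),("handle",(212,258,227,280),.08)]:
    piece(n,roi,z,dk)
E
python3 m.py
```

```text
rod end (array([0.509, 0.029, 0.006]), np.float64(0.0032)) clamp (array([ 0.266, -0.44 ,  0.06 ]), np.float64(0.0049))
board corner near hub (array([ 0.581, -0.153,  0.005]), np.float64(0.0044)) far (array([ 0.767, -0.107,  0.009]), np.float64(0.0022))
hub screw (array([ 0.665, -0.073,  0.028]), np.float64(0.0038))
marker c [ 647.2 -275.2] size [136.9  19.5] long axis deg 19.2
wand c [ 445.4 -326.8] size [104.6  19.2] long axis deg 11.3
therm c [ 430.8 -187.7] size [158.4  30.5] long axis deg 0.4
roll c [427.8  94.3] size [86.1 83.7] long axis deg 1.4
stamp c [349.1 265.8] size [38.9 36.6] long axis deg 23.1
board c [602.9 163.6] size [198.6 670.6] long axis deg 103.8
thF c [638.8 299.2] size [33.3 36. ] long axis deg 110.0
thR c [484.6 253.8] size [68.2 25.7] long axis deg 86.1
mF c [661.4 175.7] size [31.1 46.4] long axis deg 100.9
mR c [525. 143.] size [29.3 50.2] long axis deg 134.3
wF c [672.7  61.2] size [30.3 48.4] long axis deg 101.7
wR c [569.   35.4] size [26.7 52.4] long axis deg 132.1
seat c [542.6 389. ] size [75.1 62.8] long axis deg 13.0
handle c [350.5 262.1] size [26.2 20.9] long axis deg 2.2
```

```bash
cat > go.py <<'E'
# args: x y z theta (mm, deg; tool x heading) -> twist first, then shift in tool axes
import sys; from plant import observe; import numpy as np
from scipy.spatial.transform import Rotation as R
x,y,z,t=map(float,sys.argv[1:5]); s=observe()
M=R.from_rotvec(s["tool_rot"]).as_matrix(); t0=np.degrees(np.arctan2(M[1,0],M[0,0]))
a=np.radians(t); d=np.array([x,y,z])-1000*np.array(s["position"])
print("now",np.round(1000*np.array(s["position"]),1),"th",round(t0,1),"tilt",np.round(M[:,2],3),"t",s["time_s"],"gap",round(s["finger_gap"],3),"F",np.round(s["contact_force"],1))
print("twist",round(np.radians((t0-t+180)%360-180),3),"shift",np.round([d[0]*np.cos(a)+d[1]*np.sin(a), d[0]*np.sin(a)-d[1]*np.cos(a), -d[2]],1))
E
python3 go.py 445 -327 150 11.3
```

```text
now [ 232.4 -470.4  237.1] th 26.3 tilt [-0.     0.001 -1.   ] t 0.1 gap 0.998 F [-0.6  0.6 -0.3]
twist 0.262 shift [236.6 -98.9  87.1]
```

Call:
play_rows(series=[0, 0, 0, 0.09, 0.5, 0, 0, 0, 0.09, 0.5, 0, 0, 0, 0.08, 0.5, 34, -14, 12, 0, 0.5, 34, -14, 12, 0, 0.5, 34, -14, 12, 0, 0.5, 34, -14, 12, 0, 0.5, 34, -14, 13, 0, 0.5, 34, -14, 13, 0, 0.5, 33, -15, 13, 0, 0.5], force=20)

```text
time_s: 1.1
position: [0.4464, -0.3258, 0.1499]
tool_rot: [-3.126, -0.312, 0.0]
contact_force: [0.2, -0.7, 0.6]
finger_gap: 0.503
```

```bash
python3 go.py 445 -327 14 11.3; python3 - <<'E'
from h import *
s,im,C=shot("wrist","w1")
h=cv2.cvtColor(im,cv2.COLOR_RGB2HSV)
m=((h[...,0]>50)&(h[...,0]<85)&(h[...,1]>100)).astype(np.uint8)
n,l,st,ce=cv2.connectedComponentsWithStats(m)
for i in range(1,n):
    if st[i,4]>150: print(st[i],ray(C,ce[i],.009).round(3))
g=proj(C,[[.445,-.327,.009]]);print(g)
E
```

```text
now [ 446.4 -325.8  149.9] th 11.4 tilt [-0.  0. -1.] t 1.1 gap 0.503 F [ 0.2 -0.7  0.6]
twist 0.002 shift [ -1.6   0.9 135.9]
[ 404    0  214   66 3760] [[ 0.627 -0.429  0.009]]
[616  87  24 118 759] [[ 0.55  -0.615  0.009]]
[316 146  17  97 971] [[ 0.459 -0.327  0.009]]
[ 507  194  133   67 3143] [[ 0.464 -0.591  0.009]]
[[320.85239134 197.94565038]]
```

View pics/w1.png

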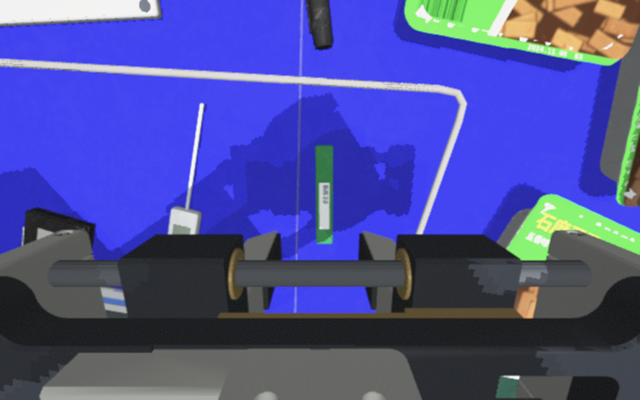

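Call:
play_rows(series=[0, 3, 25, 0, 0.5, 0, 0, 30, 0, 0.5, 0, 0, 30, 0, 0.5, 0, 0, 30, 0, 0.5, 0, 0, 13, 0, 0.5, 0, 0, 8, 0, 0.5, 0, 0, 0, 0, 0, 0, 0, 0, 0, 0, 0, 0, 0, 0, 0, 0, 0, 0, 0, 0])

```text
time_s: 2.15
position: [0.4464, -0.3303, 0.0158]
tool_rot: [3.124, 0.312, 0.002]
contact_force: [-0.9, 0.1, -0.7]
finger_gap: 0.203
```

```bash
python3 go.py 447 -329 130 11.3
```

```text
now [ 446.4 -330.3   15.8] th 11.4 tilt [ 0.001 -0.002 -1.   ] t 2.15 gap 0.203 F [-0.9  0.1 -0.7]
twist 0.002 shift [   0.8   -1.2 -114.2]
```

Call:
play_rows(series=[0, 0, -25, 0, 0, 0, 0, -40, -0.042, 0, 0, 0, -45, 0, 0, 30, -38, -20, 0, 0, 30, -38, 0, 0, 0, 30, -38, 0, 0, 0, 30, -38, 0, 0, 0, 30, -38, 0, 0, 0, 30, -38, 0, 0, 0, 30, -38, 0, 0, 0])

```text
time_s: 3.15
position: [0.5861, -0.0215, 0.1446]
tool_rot: [3.118, 0.377, 0.002]
contact_force: [1.1, -0.9, 0.2]
finger_gap: 0.188
```

Call:
play_rows(series=[22, -29, 0, 0, 0, 22, -29, 0, 0, 0, 0, 0, 0, 0, 0, 0, 0, 0, 0, 0, 0, 0, 0, 0, 0, 0, 0, 0, 0, 0, 0, 0, 0, 0, 0, 0, 0, 0, 0, 0, 0, 0, 0, 0, 0, 0, 0, 0, 0, 0])

```text
time_s: 4.15
position: [0.6144, 0.0432, 0.1438]
tool_rot: [3.119, 0.377, -0.0]
contact_force: [0.5, 0.1, -0.9]
finger_gap: 0.188
```

```bash
python3 go.py 621 48 100 13.8;  python3 - <<'E'
from h import *
s,im,C=shot("wrist","w2")
E
```

```text
now [614.4  43.2 143.8] th 13.8 tilt [-0. -0. -1.] t 4.15 gap 0.188 F [ 0.5  0.1 -0.9]
twist -0.0 shift [ 7.6 -3.1 43.8]
```

View pics/w2.png

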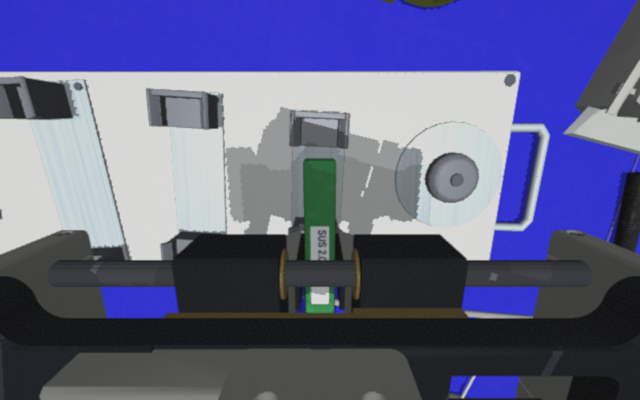

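```bash
cat > bf.py <<'E'
from h import *
# board frame: y' along heading th, x' to the right of it (x'=sin,-cos)
a=np.radians(13.8)
def B(P): P=np.atleast_2d(P)*1000; return np.c_[P[:,0]*np.sin(a)-P[:,1]*np.cos(a),P[:,0]*np.cos(a)+P[:,1]*np.sin(a)].round(1)
def W(xp,yp): return np.round([yp*np.cos(a)+xp*np.sin(a),yp*np.sin(a)-xp*np.cos(a)],1)
E
python3 - <<'E'
from bf import *
im=cv2.imread("pics/w2.png");s=observe();C=cam("wrist",s)
b=.007
print("tool",B([s["position"]]))
for n,uv,z in [("board corner",(519,73),b),("far edge mid",(250,72),b),("flange L",(395,175),b+.004),("flange R",(502,172),b+.004),("flange T",(447,121),b+.004),("flange Bt",(447,229),b+.004),("hub c",(452,177),b+.02),
  ("wsad TL",(290,109),b+.039),("wsad TR",(350,112),b+.039),("wsad front low L",(292,147),b+.003),("wsad front low R",(348,147),b+.003),
  ("msad TL",(147,90),b+.039),("msad TR",(222,92),b+.039),("msad front low L",(170,129),b+.003),("msad fl R",(222,129),b+.003),("base R",(344,180),b+.003),("base L",(293,180),b+.003),("mbase R",(225,200),b+.003),("mbase L",(177,200),b+.003)]:
    print(n,B(ray(C,uv,z)))
T=cam("top")
for n,x,y,z in [("thF",638.8,299.2,0),("mF",661.4,175.7,0),("mR",525,143,0),("wF",672.7,61.2,0),("wR",569,35.4,0),("seat",542.6,389,0),("brd",602.9,163.6,0)]: print(n,B([[x/1e3,y/1e3]]))
f=lambda x,y:(x/2.2+140,y/2.2+115)
for n,p,z in [("hub",f(461,93),b+.02),("seat L",f(69,182),b+.024),("seat R",f(115,182),b+.024),("seat c",f(91,180),b+.024),("thF front base",f(166,115),b+.003),("fl",f(461,94.5),b+.004),("mR c",f(282,189),b+.039),("mF c",f(266,86),b+.039),("wR c",f(371,157),b+.039),("wF c",f(357,80),b+.039),("thR c",f(198,220),b+.039),("thF c",f(165,101),b+.045)]: print("top",n,B(ray(T,p,z)))
E
```

```text
tool [[104.5 607. ]]
board corner [[285.3 723.5]]
far edge mid [[ 40.9 724.3]]
flange L [[178.  630.6]]
flange R [[282.3 633.6]]
flange T [[223.1 681.5]]
flange Bt [[235.4 574.6]]
hub c [[226.6 631.4]]
wsad TL [[ 80.3 690.1]]
wsad TR [[128.8 687.8]]
wsad front low L [[ 77.7 657.5]]
wsad front low R [[131.4 657.5]]
msad TL [[-33.1 704.5]]
msad TR [[ 26.4 703. ]]
msad front low L [[-37.  674.2]]
msad fl R [[ 12.1 674.2]]
base R [[128.3 625.5]]
base L [[ 77.9 625.4]]
mbase R [[  9. 605.]]
mbase L [[-39.3 605. ]]
thF [[-138.2  691.7]]
mF [[-12.9 684.2]]
mR [[-13.6 544. ]]
wF [[101.  667.9]]
wR [[101.3 561. ]]
seat [[-248.3  619.7]]
brd [[-15.1 624.5]]
top hub [[227.6 628. ]]
top seat L [[-277.2  623.8]]
top seat R [[-221.   611.3]]
top seat c [[-249.8  620.3]]
top thF front base [[-145.2  685. ]]
top fl [[229.1 628.8]]
top mR c [[-17.8 555.6]]
top mF c [[-10.3 686.3]]
top wR c [[ 98.3 570.7]]
top wF c [[102.2 669.1]]
top thR c [[-127.   540.5]]
top thF c [[-136.2  693.7]]
```

```bash
python3 - <<'E'
from bf import *
C=cam("wrist",observe())
print(B(ray(C,[(306,158),(333,158)],.137)),W(104,622))
E
```

```text
[[ 97.  660.4]
 [111.3 660.4]] [628.9  47.4]
```

Call:
play_rows(series=[7, 0, 10, 0, 0, 7, 0, 15, 0, 0, 0, 0, 20, 0, 0, 0, 0, 20, 0, 0, 0, 0, 15, 0, 0, 0, 0, 8, 0, 0, 0, 0, 5, 0, 0, 0, 0, 2, 0, 0, 0, 0, 0, 0, 0, 0, 0, 0, 0, 0])

```text
time_s: 5.2
position: [0.6274, 0.047, 0.0505]
tool_rot: [-3.119, -0.378, 0.002]
contact_force: [-8.6, 0.9, 13.8]
finger_gap: 0.191
```

Call:
play_rows(series=[0, 0, -4, 0, 0, -3, 0, 0, 0, 0, -2, 0, 0, 0, 0, 0, 0, 2, 0, 0, 0, 0, 2, 0, 0, 0, 0, 0, 0, 0, 0, 0, 0, 0, 0, 0, 0, 0, 0, 0, 0, 0, 0, 0, 0, 0, 0, 0, 0, 0])

```text
time_s: 6.2
position: [0.6239, 0.0455, 0.0505]
tool_rot: [3.118, 0.377, 0.004]
contact_force: [-1.0, -0.2, 12.4]
finger_gap: 0.189
```

```bash
python3 go.py 628.9 47.4 48 13.8;  python3 - <<'E'
from h import *
s,im,C=shot("wrist","w3")
E
```

```text
now [623.9  45.5  50.5] th 13.8 tilt [ 0.002 -0.    -1.   ] t 6.2 gap 0.189 F [-1.  -0.2 12.4]
twist -0.0 shift [ 5.3 -0.7  2.5]
```

View pics/w3.png

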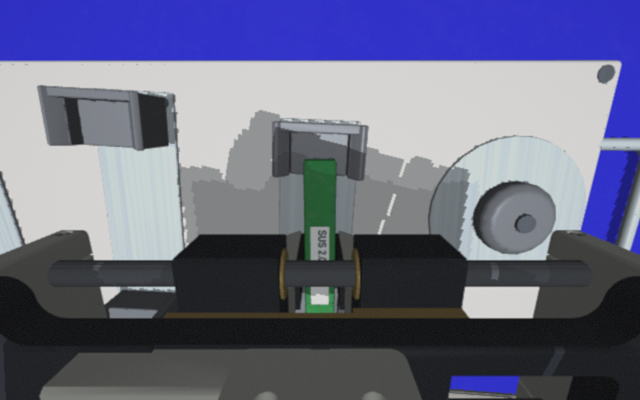

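Call:
play_rows(series=[0, 0, 0, 0, 0.4, 0, 0, 0, 0, 0.4, 0, 0, 0, 0, 0.4, 0, 0, -20, 0, 0.4, 0, 0, -40, 0, 0.4, 0, 0, -40, 0, 0.4, 0, 0, -30, 0, 0.4, 0, 0, 0, 0, 0.4, 0, 0, 0, 0, 0.4, 0, 0, 0, 0, 0.4])

```text
time_s: 7.25
position: [0.6222, 0.0456, 0.1769]
tool_rot: [-3.118, -0.377, 0.005]
contact_force: [0.0, 0.1, -0.0]
finger_gap: 0.394
```

```bash
python3 go.py 647 -276 150 19.2;  python3 - <<'E'
from bf import *
C=cam("wrist",observe());b=.0095
s,im,C2=shot("wrist","w4")
h=cv2.cvtColor(im,cv2.COLOR_RGB2HSV);m=((h[...,0]>50)&(h[...,0]<85)&(h[...,1]>100)).astype(np.uint8)
m[:, :200]=0;m[:,450:]=0
n,l,st,ce=cv2.connectedComponentsWithStats(m);i=1+st[1:,4].argmax();x,y,w,hh,_=st[i]
print(st[i],"far end",B(ray(C2,(x+w/2,y),b+.034)))
# old w3 pose approx: same xy, z .0505
s3=dict(s);s3["position"]=[.6239,.0455,.0505];s3["tool_rot"]=[3.118,.377,.004];C3=cam("wrist",s3)
for n_,uv,z in [("wand end",(320,158),b+.034),("front low L",(273,178),b+.003),("front low R",(364,179),b+.003),("endwall in top",(320,133),b+.039)]: print(n_,B(ray(C3,uv,z)))
E
```

```text
now [622.2  45.6 176.9] th 13.8 tilt [-0.003  0.    -1.   ] t 7.25 gap 0.394 F [ 0.   0.1 -0. ]
twist -0.094 shift [-82.3 311.9  26.9]
[ 311  143   19  102 1075] far end [[104.5 669. ]]
wand end [[104.5 670.2]]
front low L [[ 74.1 654.1]]
front low R [[133.2 653.5]]
endwall in top [[104.5 683.2]]
```

Call:
play_rows(series=[0, 0, 0, -0.094, 0.4, -9, 35, 0, 0, 0.4, -9, 35, 0, 0, 0.4, -9, 35, 0, 0, 0.4, -9, 35, 0, 0, 0.4, -9, 35, 0, 0, 0.4, -9, 35, 0, 0, 0.4, -9, 35, 9, 0, 0.4, -9, 35, 9, 0, 0.4, -10, 32, 9, 0, 0.4])

```text
time_s: 8.3
position: [0.6476, -0.2775, 0.1495]
tool_rot: [-3.096, -0.523, 0.003]
contact_force: [0.6, 0.1, 0.1]
finger_gap: 0.401
```

```bash
python3 go.py 647 -276 150 19.2;  python3 - <<'E'
from bf import *
s,im,C=shot("wrist","w5")
g=im.max(2);m=(g<60).astype(np.uint8);m[230:]=0
n,l,st,ce=cv2.connectedComponentsWithStats(m)
for i in range(1,n):
    if st[i,4]>150: print(st[i],ce[i].round(1),ray(C,ce[i],.010).round(3))
print(proj(C,[[.647,-.276,.01]]))
E
```

```text
now [ 647.6 -277.5  149.5] th 19.2 tilt [-0.002  0.001 -1.   ] t 8.3 gap 0.401 F [0.6 0.1 0.1]
twist -0.001 shift [-0.1 -1.6 -0.5]
[ 313  128   18  102 1588] [322.2 178.9] [[ 0.666 -0.273  0.01 ]]
[  0 145  15  30 361] [  5.8 159.8] [[0.58  0.029 0.01 ]]
[[318.60421731 196.69107839]]
```

View pics/w5.png

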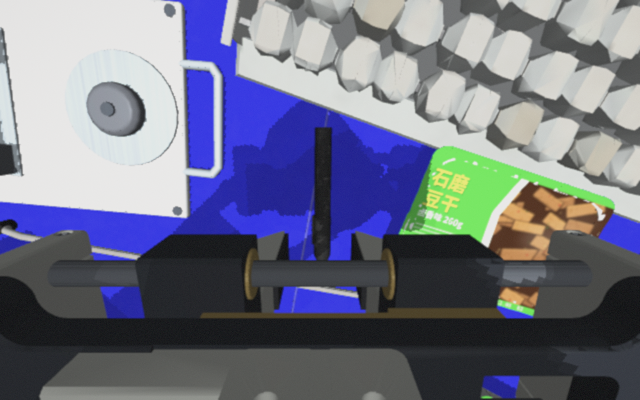

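```bash
python3 - <<'E'
from bf import *
s=observe();C=cam("wrist",s);M=R.from_rotvec(s["tool_rot"]).as_matrix()
for n,uv in [("mk end",(322,128)),("tray",(237,73)),("tray",(380,113)),("tray",(500,150)),("box",(405,232)),("box",(440,150))]:
    for z in ([.015] if n=="mk end" else [.0,.04,.08]): print(n,uv,z,(1000*(ray(C,uv,z)-s["position"])@M).round(0)[0])
# tray height from top+scene: near-left corner
T=cam("top");print(ray(T,[(384,138),(600,138)],.05).round(3))
E
```

```text
mk end (322, 128) 0.015 [ 68.   2. 132.]
tray (237, 73) 0.0 [118. -78. 147.]
tray (237, 73) 0.04 [112. -68. 107.]
tray (237, 73) 0.08 [105. -57.  67.]
tray (380, 113) 0.0 [ 82.  58. 147.]
tray (380, 113) 0.04 [ 81.  50. 107.]
tray (380, 113) 0.08 [79. 42. 67.]
tray (500, 150) 0.0 [ 47. 181. 147.]
tray (500, 150) 0.04 [ 50. 156. 107.]
tray (500, 150) 0.08 [ 53. 132.  67.]
box (405, 232) 0.0 [-41.  93. 147.]
box (405, 232) 0.04 [-26.  80. 107.]
box (405, 232) 0.08 [-11.  67.  67.]
box (440, 150) 0.0 [ 47. 121. 147.]
box (440, 150) 0.04 [ 50. 104. 107.]
box (440, 150) 0.08 [53. 88. 67.]
[[ 0.716 -0.163  0.05 ]
 [ 0.729 -0.758  0.05 ]]
```

Call:
play_rows(series=[0, 3, 25, 0, 0.4, 0, 0, 35, 0, 0.4, 0, 0, 35, 0, 0.4, 0, 0, 25, 0, 0.4, 0, 0, 13, 0, 0.4, 0, 0, 0, 0, 0.4, 0, 0, 0, 0, 0, 0, 0, 0, 0, 0, 0, 0, 0, 0, 0, 0, 0, 0, 0, 0])

```text
time_s: 9.35
position: [0.65, -0.2793, 0.0206]
tool_rot: [3.096, 0.523, 0.004]
contact_force: [-0.4, -0.4, 4.9]
finger_gap: 0.195
```

```bash
python3 go.py 650 -279 16 19.2; python3 - <<'E'
from h import *
s,im,C=shot("wrist","w6"); s,im,C=shot("scene","s6")
cv2.imwrite("pics/s6c.png",cv2.resize(im[130:330,260:560,::-1],None,fx=2.6,fy=2.6))
E
```

```text
now [ 650.  -279.3   20.6] th 19.2 tilt [ 0.003 -0.001 -1.   ] t 9.35 gap 0.195 F [-0.4 -0.4  4.9]
twist -0.0 shift [ 0.1 -0.3  4.6]
```

View pics/s6c.png

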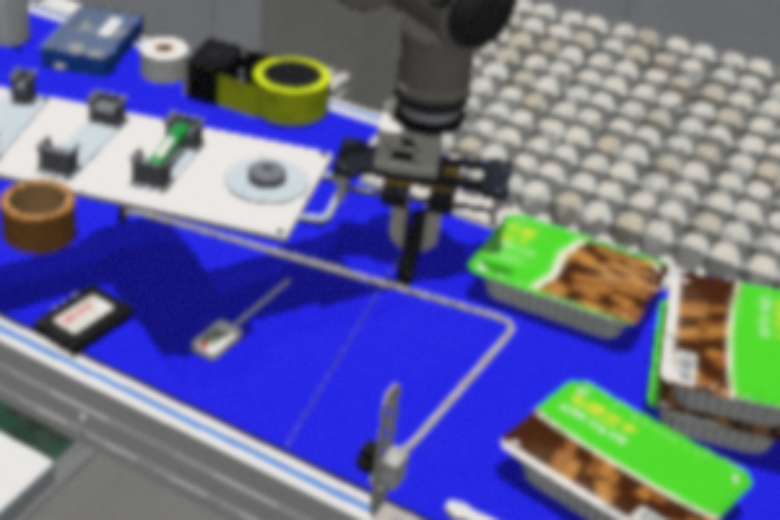

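Call:
play_rows(series=[0, 0, 0, 0, 0.4, 0, 0, 2, 0, 0.4, 0, 0, 2, 0, 0.4, 0, 0, 0, 0, 0.4, 0, 0, 0, 0, 0.4, 0, 0, 0, 0, 0, 0, 0, 0, 0, 0, 0, 0, 0, 0, 0, 0, 0, 0, 0, 0, 0, 0, 0, 0, 0], force=25)

```text
time_s: 10.45
position: [0.6492, -0.2789, 0.0149]
tool_rot: [3.098, 0.523, 0.0]
contact_force: [0.1, -0.2, -0.4]
finger_gap: 0.194
```

Call:
play_rows(series=[0, 0, -30, 0, 0, 0, 0, -45, 0, 0, 0, 0, -45, 0.094, 0, 4, -37, -10, 0, 0, 5, -38, 0, 0, 0, 5, -38, 0, 0, 0, 5, -38, 0, 0, 0, 5, -38, 0, 0, 0, 5, -38, 0, 0, 0, 5, -38, 0, 0, 0])

```text
time_s: 11.45
position: [0.6186, -0.0119, 0.145]
tool_rot: [3.119, 0.377, 0.0]
contact_force: [0.4, 0.7, -0.5]
finger_gap: 0.19
```

Call:
play_rows(series=[5, -38, 0, 0, 0, 5, -38, 0, 0, 0, 5, -38, 0, 0, 0, 5, -38, 0, 0, 0, 2, -20, 0, 0, 0, 0, 0, 0, 0, 0, 0, 0, 0, 0, 0, 0, 0, 0, 0, 0, 0, 0, 0, 0, 0, 0, 0, 0, 0, 0])

```text
time_s: 12.45
position: [0.5996, 0.1578, 0.1448]
tool_rot: [3.119, 0.375, 0.0]
contact_force: [0.7, 0.9, 1.7]
finger_gap: 0.186
```

```bash
python3 go.py 598.7 161.5 150 13.8;  python3 - <<'E'
from bf import *
s,im,C=shot("wrist","w7"); print("tool",B(s["position"]))
E
```

```text
now [599.6 157.8 144.8] th 13.7 tilt [ 0. -0. -1.] t 12.45 gap 0.186 F [0.7 0.9 1.7]
twist -0.002 shift [-0.  -3.8 -5.2]
tool [[-10.2 619.9]]
```

View pics/w7.png

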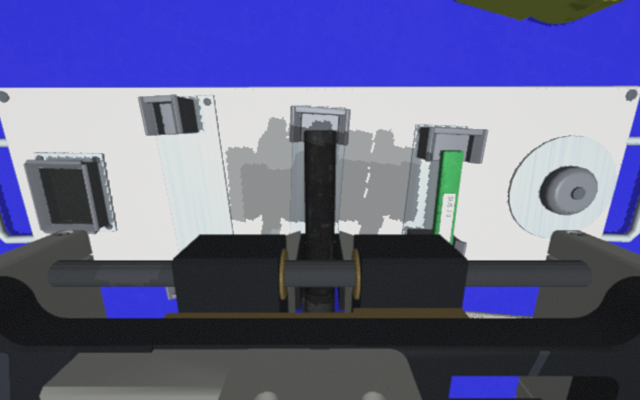

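```bash
python3 - <<'E'
from bf import *
C=cam("wrist",observe());b=.0095
for n,uv,z in [("mk end",(320,130),.1448-.0149+.015),("front low L",(293,143),b+.003),("R",(347,143),b+.003),("end top",(320,107),b+.039),("base L",(293,180),b+.003),("base R",(346,180),b+.003),
 ("wand end",(451,151),b+.034),("hub",(569,189),b+.02),("fl L",(510,189),b+.004),("fl R",(621,187),b+.004),("th front low L",(155,133),b+.003),("th fr low R",(189,133),b+.003),("thbase L",(167,180),b+.003),("thbase R",(224,180),b+.003),
 ("th topL",(140,97),b+.045),("th topR",(186,97),b+.045),
 ("seat TL",(35,160),b+.024),("seat TR",(92,160),b+.024),("seat BL",(35,226),b+.024),("seat BR",(95,232),b+.024),("bcL",(2,97),b),("bcR",(632,95),b)]: print(n,B(ray(C,uv,z)))
E
```

```text
mk end [[-10.4 687.8]]
front low L [[-35.9 674.4]]
R [[ 15.4 674.3]]
end top [[-10.3 704.6]]
base L [[-36.8 638.7]]
base R [[ 15.2 638.7]]
wand end [[101.  669.3]]
hub [[221.1 633.2]]
fl L [[177.1 629.8]]
fl R [[286.  631.7]]
th front low L [[-165.7  683.7]]
th fr low R [[-133.7  683.7]]
thbase L [[-160.7  638.8]]
thbase R [[-104.6  638.8]]
th topL [[-149.9  711.7]]
th topR [[-114.2  711.7]]
seat TL [[-264.7  660.8]]
seat TR [[-213.8  660.8]]
seat BL [[-280.8  598.5]]
seat BR [[-225.   592.4]]
bcL [[-304.  716.]]
bcR [[276.9 717.2]]
```

Call:
play_rows(series=[2, -0.5, 15, 0, 0, 0, 0, 25, 0, 0, 0, 0, 25, 0, 0, 0, 0, 15, 0, 0, 0, 0, 10, 0, 0, 0, 0, 4, 0, 0, 0, 0, 0, 0, 0, 0, 0, 0, 0, 0, 0, 0, 0, 0, 0, 0, 0, 0, 0, 0])

```text
time_s: 13.5
position: [0.6014, 0.1598, 0.0511]
tool_rot: [3.119, 0.377, 0.001]
contact_force: [-0.6, -0.1, -0.0]
finger_gap: 0.192
```

Lower 1.5 mm more, release and rise; then head above the thermometer (432,-188).

Call:
play_rows(series=[0, 0, 1.5, 0, 0, 0, 0, 0, 0, 0, 0, 0, 0, 0, 0.4, 0, 0, 0, 0, 0.4, 0, 0, 0, 0, 0.4, 0, 0, -20, 0, 0.4, 0, 0, -40, 0, 0.4, 0, 0, -40, 0, 0.4, 0, 0, 0, 0, 0.4, 0, 0, 0, 0, 0.4])

```text
time_s: 14.5
position: [0.6015, 0.1598, 0.1501]
tool_rot: [3.119, 0.377, 0.003]
contact_force: [0.7, 0.8, -1.1]
finger_gap: 0.4
```

```bash
python3 go.py 385 -190 150 0.4;  python3 - <<'E'
from bf import *
s,im,C=shot("wrist","w8"); b=.0095
g=im.max(2);m=(g<60).astype(np.uint8);m[230:]=0;m[:,:290]=0;m[:,350:]=0
n,l,st,ce=cv2.connectedComponentsWithStats(m)
for i in range(1,n):
    if st[i,4]>150: x,y,w,h,_=st[i];print(st[i],"marker end",B(ray(C,(x+w/2,y),b+.038)))
E
```

```text
now [601.5 159.8 150.1] th 13.8 tilt [ 0.002  0.    -1.   ] t 14.5 gap 0.4 F [ 0.7  0.8 -1.1]
twist 0.234 shift [-2.190e+02  3.483e+02  1.000e-01]
[ 309  130   21  100 1764] marker end [[-12.2 689.2]]
```

Call:
play_rows(series=[0, 0, 0, 0.117, 0.5, 0, 0, 0, 0.117, 0.5, -22, 35, 0, 0, 0.5, -22, 35, 0, 0, 0.5, -22, 35, 0, 0, 0.5, -22, 35, 0, 0, 0.5, -22, 35, 0, 0, 0.5, -22, 35, 0, 0, 0.5, -22, 35, 0, 0, 0.5, -22, 35, 0, 0, 0.5])

```text
time_s: 15.55
position: [0.4251, -0.1221, 0.1479]
tool_rot: [-3.14, -0.011, 0.004]
contact_force: [-0.1, -1.2, 0.3]
finger_gap: 0.5
```

Call:
play_rows(series=[-22, 35, 0, 0, 0.5, -21, 33, 0, 0, 0.5, 0, 0, 0, 0, 0.5, 0, 0, 0, 0, 0.5, 0, 0, 0, 0, 0.5, 0, 0, 0, 0, 0.5, 0, 0, 0, 0, 0.5, 0, 0, 0, 0, 0.5, 0, 0, 0, 0, 0.5, 0, 0, 0, 0, 0.5])

```text
time_s: 16.55
position: [0.3847, -0.1895, 0.1493]
tool_rot: [3.141, 0.011, 0.0]
contact_force: [0.4, 0.5, 0.1]
finger_gap: 0.498
```

```bash
python3 go.py 381 -190 14 0.4;  python3 - <<'E'
from bf import *
s,im,C=shot("wrist","w9")
print(proj(C,[[.381,-.188,.013],[.431,-.188,.006],[.511,-.188,.006]]).round(0))
E
```

```text
now [ 384.7 -189.5  149.3] th 0.4 tilt [ 0. -0. -1.] t 16.55 gap 0.498 F [0.4 0.5 0.1]
twist 0.0 shift [ -3.7   0.5 135.3]
[[318. 201.]
 [319. 150.]
 [319.  63.]]
```

View pics/w9.png

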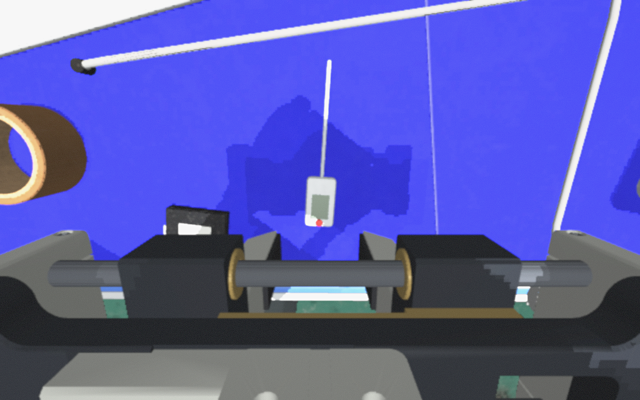

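```bash
python3 - <<'E'
from bf import *
C=cam("wrist",observe())
t=ray(C,(329,62),.006)[0];f=ray(C,(321.5,178),.012)[0];k=ray(C,(320,227),.013)[0]
print(t,f,k,np.degrees(np.arctan2(*(t-k)[1::-1])),np.linalg.norm((t-k)[:2]))
u=(t-k)/np.linalg.norm(t-k);print(k+.030*u)
E
python3 go.py 380 -191 14 -3
```

```text
[ 0.51149677 -0.196958    0.006     ] [ 0.40438412 -0.19101964  0.012     ] [ 0.35294003 -0.18993621  0.013     ] -2.535722835508582 0.15871215078600273
[ 0.38288154 -0.19126219  0.01167813]
now [ 384.6 -189.6  149.3] th 0.4 tilt [ 0. -0. -1.] t 16.6 gap 0.498 F [0.7 0.6 0.2]
twist 0.059 shift [ -4.5   1.7 135.3]
```

Call:
play_rows(series=[-2, 2, 25, 0.05, 0.5, 0, 0, 35, 0, 0.5, 0, 0, 35, 0, 0.5, 0, 0, 25, 0, 0.5, 0, 0, 10, 0, 0.5, 0, 0, 6, 0, 0.5, 0, 0, 0, 0, 0.5, 0, 0, 0, 0, 0, 0, 0, 0, 0, 0, 0, 0, 0, 0, 0], force=25)

```text
time_s: 17.6
position: [0.3831, -0.192, 0.0142]
tool_rot: [3.14, -0.068, 0.002]
contact_force: [-0.7, 1.9, 4.6]
finger_gap: 0.325
```

Call:
play_rows(series=[0, 0, 0, 0, 0, 0, 0, 0, 0, 0, 0, 0, -10, 0, 0, 0, 0, -25, 0, 0, 0, 0, -35, 0, 0, 0, 0, -35, 0, 0, 0, 0, -30, 0, 0, 0, 0, 0, 0, 0, 0, 0, 0, 0, 0, 0, 0, 0, 0, 0])

```text
time_s: 18.6
position: [0.3819, -0.1912, 0.1476]
tool_rot: [-3.14, 0.068, 0.002]
contact_force: [-0.1, -0.6, 0.4]
finger_gap: 0.324
```

```bash
python3 - <<'E'
from bf import *
s,im,C=shot("wrist","w10")
for x in (-133,-135): print(W(x,621-50))
E
python3 go.py 525 270 150 13.8
```

```text
[522.8 265.4]
[522.3 267.3]
now [ 381.9 -191.2  147.3] th -2.5 tilt [-0.002  0.001 -1.   ] t 18.65 gap 0.326 F [-0.6 -0.9 -0.5]
twist -0.284 shift [ 249.  -413.7   -2.7]
```

View pics/w10.png

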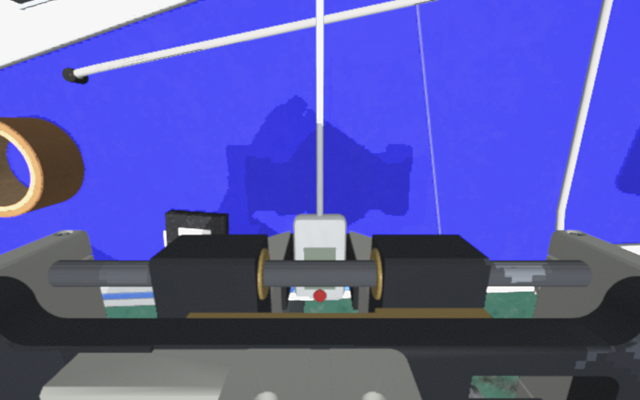

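Call:
play_rows(series=[0, 0, -10, -0.095, 0, 0, 0, 0, -0.095, 0, 0, 0, 0, -0.094, 0, 22, -36, 0, 0, 0, 22, -36, 0, 0, 0, 22, -36, 0, 0, 0, 22, -36, 0, 0, 0, 22, -36, 0, 0, 0, 22, -36, 0, 0, 0, 22, -36, 0, 0, 0])

```text
time_s: 19.65
position: [0.4716, 0.0915, 0.157]
tool_rot: [-3.119, -0.377, 0.004]
contact_force: [0.3, -0.3, -0.7]
finger_gap: 0.318
```

Call:
play_rows(series=[22, -36, 0, 0, 0, 22, -36, 0, 0, 0, 22, -36, 0, 0, 0, 22, -36, 0, 0, 0, 4, -10, 0, 0, 0, 0, 0, 0, 0, 0, 0, 0, 0, 0, 0, 0, 0, 0, 0, 0, 0, 0, 0, 0, 0, 0, 0, 0, 0, 0])

```text
time_s: 20.65
position: [0.5247, 0.2603, 0.1585]
tool_rot: [3.119, 0.375, 0.0]
contact_force: [0.2, 0.5, -0.4]
finger_gap: 0.323
```

```bash
python3 go.py 522.7 265.9 150 13.8; python3 - <<'E'
from bf import *
s,im,C=shot("wrist","w11"); print("tool",B(s["position"]))
E
```

```text
now [524.7 260.3 158.5] th 13.7 tilt [ 0. -0. -1.] t 20.65 gap 0.323 F [ 0.2  0.5 -0.4]
twist -0.001 shift [-0.6 -5.9  8.5]
tool [[-127.6  571.7]]
```

View pics/w11.png

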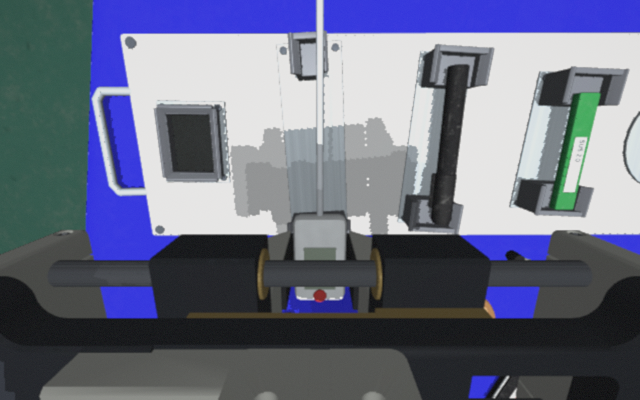

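```bash
python3 - <<'E'
from bf import *
s=observe();C=cam("wrist",s);b=.0095;im=cv2.imread("pics/w11.png")
cv2.imwrite("pics/w11c.png",cv2.resize(im[20:130,140:380],None,fx=3.3,fy=3.3,interpolation=cv2.INTER_CUBIC))
for n,uv,z in [("scr",(284,50),b+.003),("scr",(336,47),b+.003),("topL",(289,38),b+.045),("topR",(328,38),b+.045),("base L",(287,150),b+.003),("base R",(345,150),b+.003),("front low",(305,79),b+.003),("head front",(320,213),.1585-.0012),
 ("seatTL",(160,104),b+.024),("seatTR",(219,104),b+.024),("seatBL",(160,178),b+.024),("seatBR",(221,180),b+.024)]: print(n,B(ray(C,uv,z)))
E
```

```text
scr [[-160.9  709.4]]
scr [[-113.   711.9]]
topL [[-152.   708.1]]
topR [[-121.5  708.1]]
base L [[-160.8  618.6]]
base R [[-102.6  618.5]]
front low [[-141.9  684.6]]
head front [[-127.9  596.6]]
seatTL [[-270.9  660.9]]
seatTR [[-218.1  660.8]]
seatBL [[-280.6  593.9]]
seatBR [[-222.5  591.9]]
```

View pics/w11c.png

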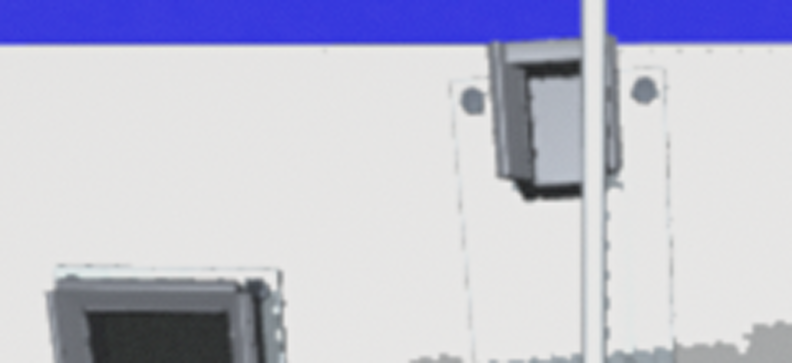

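Call:
play_rows(series=[-1, -1.5, 15, -0.061, 0, 0, 0, 25, 0, 0, 0, 0, 25, 0, 0, 0, 0, 15, 0, 0, 0, 0, 5, 0, 0, 0, 0, 0, 0, 0, 0, 0, 0, 0, 0, 0, 0, 0, 0, 0, 0, 0, 0, 0, 0, 0, 0, 0, 0, 0])

```text
time_s: 21.7
position: [0.5236, 0.2626, 0.0738]
tool_rot: [-3.106, -0.472, -0.001]
contact_force: [-0.1, 0.6, -0.7]
finger_gap: 0.326
```

```bash
python3 go.py 522.7 265.9 48.8 17.2; python3 - <<'E'
from bf import *
s,im,C=shot("wrist","w12"); print("tool",B(s["position"]))
cv2.imwrite("pics/w12c.png",cv2.resize(im[0:230,130:490,::-1],None,fx=2.2,fy=2.2,interpolation=cv2.INTER_CUBIC))
E
```

```text
now [523.6 262.6  73.8] th 17.3 tilt [ 0.001  0.    -1.   ] t 21.7 gap 0.326 F [-0.1  0.6 -0.7]
twist 0.002 shift [ 0.2 -3.4 25. ]
tool [[-130.1  571.1]]
```

View pics/w12c.png

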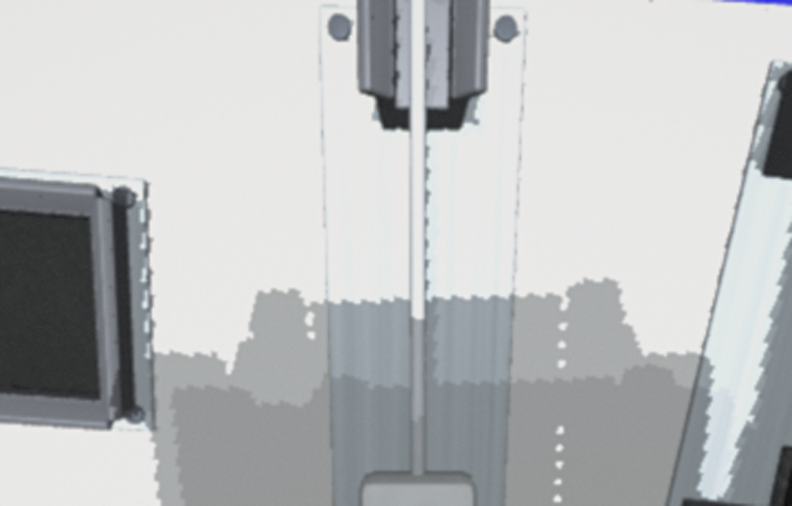

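```bash
python3 - <<'E'
from h import *
s=observe();C=cam("wrist",s);b=.0095;M=R.from_rotvec(s["tool_rot"]).as_matrix()
for n,uv,z in [("front low",(130+420/2.2,127/2.2),b+.003),("seatfloorish front",(130+440/2.2,107/2.2),b+.025),("topfront",(130+370/2.2,93/2.2),b+.045),("head front",(130+418/2.2,473/2.2),s["position"][2]-.0012)]:
    print(n,(1000*(ray(C,uv,z)-s["position"])@M).round(1)[0])
E
```

```text
front low [113.3   0.5  61.3]
seatfloorish front [113.5   5.7  39.3]
topfront [111.7 -11.5  19.3]
head front [23.7 -0.1  1.2]
```

Call:
play_rows(series=[0, 0.5, 8, 0, 0, 0, 0, 8, 0, 0, 0, 0, 5, 0, 0, 0, 0, 3, 0, 0, 0, 0, 0, 0, 0, 0, 0, 0, 0, 0, 0, 0, 0, 0, 0.48, 0, 0, 0, 0, 0.48, 0, 0, 0, 0, 0.48, 0, 0, 0, 0, 0.48])

```text
time_s: 22.75
position: [0.5235, 0.262, 0.0492]
tool_rot: [3.106, 0.472, 0.0]
contact_force: [0.2, -0.6, 0.2]
finger_gap: 0.479
```

Call:
play_rows(series=[0, 0, -15, 0, 0.48, 0, 0, -30, 0, 0.48, 0, 0, -40, 0, 0.48, 0, 0, -25, 0, 0.48, 0, 0, 0, 0.06, 0.35, 0, 0, 0, 0, 0.35, 0, 0, 0, 0, 0.35, 0, 0, 0, 0, 0.35, 0, 0, 0, 0, 0.35, 0, 0, 0, 0, 0.35])

```text
time_s: 23.75
position: [0.5233, 0.2619, 0.1588]
tool_rot: [3.118, 0.379, -0.001]
contact_force: [0.4, 0.5, 0.1]
finger_gap: 0.346
```

```bash
python3 - <<'E'
from h import *
s,im,C=shot("wrist","w13")
t,tm,T=shot("top","t13")
h=cv2.cvtColor(im,cv2.COLOR_RGB2HSV);m=((h[...,0]>4)&(h[...,0]<25)&(h[...,1]>70)).astype(np.uint8)
n,l,st,ce=cv2.connectedComponentsWithStats(m)
print([st[i].tolist() for i in range(1,n) if st[i,4]>100])
print("roll proj",proj(C,[[.428,.094,.048]]))
E
python3 go.py 419 131 150 13.8
```

```text
[[252, 248, 13, 52, 419], [374, 248, 14, 52, 414], [191, 302, 305, 17, 2136]]
roll proj [[453.71852669 326.57460061]]
now [523.4 262.  159. ] th 13.9 tilt [-0. -0. -1.] t 23.85 gap 0.351 F [ 0.1 -0.3 -0.1]
twist 0.001 shift [-132.7  102.3    9. ]
```

Call:
play_rows(series=[-32, 17, 1, 0, 0.33, -32, 17, 1, 0, 0.33, -32, 17, 1, 0, 0.33, -32, 17, 1, 0, 0.33, -32, 17, 1, 0, 0.33, -32, 17, 1, 0, 0.33, 0, 0, 0, 0, 0.33, 0, 0, 0, 0, 0.33, 0, 0, 0, 0, 0.33, 0, 0, 0, 0, 0.33], force=40)

```text
time_s: 24.85
position: [0.3624, 0.1175, 0.1534]
tool_rot: [3.119, 0.38, 0.001]
contact_force: [0.9, -0.5, -0.5]
finger_gap: 0.332
```

```bash
cat > roll.py <<'E'
from h import *
s,im,C=shot("wrist","wroll")
M=R.from_rotvec(s["tool_rot"]).as_matrix()
h=cv2.cvtColor(im,cv2.COLOR_RGB2HSV);m=((h[...,0]>4)&(h[...,0]<25)&(h[...,1]>60)).astype(np.uint8);m[236:]=0
cs,hi=cv2.findContours(m,cv2.RETR_CCOMP,cv2.CHAIN_APPROX_NONE)
for c,q in zip(cs,hi[0]):
    if len(c)>60:
        P=ray(C,c[:,0,:],.048)[:,:2]*1000;e=cv2.fitEllipse(P.astype(np.float32))
        print("hole" if q[3]>=0 else "outer",cv2.boundingRect(c),np.round(e[0],1),np.round(e[1],1),"tool",(np.array([*e[0],48])-1000*s["position"])@M)
E
python3 roll.py; python3 go.py 419 131 150 13.8
```

```text
outer (317, 87, 100, 103) [428.4  92.8] [85. 85.] tool [ 58.08767921  39.78855032 105.41520815]
hole (326, 101, 70, 73) [428.6  98.6] [58.2 60. ] tool [ 59.6621245   34.17812797 105.4157494 ]
now [362.2 117.5 153.2] th 13.9 tilt [ 0.  0. -1.] t 24.9 gap 0.327 F [ 0.  -1.   0.2]
twist 0.002 shift [58.4  0.4  3.2]
```

Call:
play_rows(series=[20, 0, 0, 0, 0.33, 20, 0, 10, 0, 0.33, 18.5, 0, 20, 0, 0.33, 0, 0, 30, 0, 0.33, 0, 0, 30, 0, 0.33, 0, 0, 20, 0, 0.33, 0, 0, 8, 0, 0.33, 0, 0, 0, 0, 0.33, 0, 0, 0, 0, 0, 0, 0, 0, 0, 0])

```text
time_s: 25.9
position: [0.4192, 0.1312, 0.0363]
tool_rot: [3.118, 0.379, 0.004]
contact_force: [0.7, 0.3, -0.3]
finger_gap: 0.208
```

Call:
play_rows(series=[0, 0, 0, 0, 0, 0, 0, 0, 0, 0, 0, 0, 0, 0, 0, 0, 0, -10, 0, 0, 0, 0, -20, 0, 0, 0, 0, -30, 0, 0, 0, 0, -30, 0, 0, 0, 0, 0, 0, 0, 0, 0, 0, 0, 0, 0, 0, 0, 0, 0])

```text
time_s: 26.9
position: [0.4175, 0.1309, 0.1246]
tool_rot: [3.119, 0.379, -0.003]
contact_force: [-0.7, 0.5, -1.1]
finger_gap: 0.14
```

Call:
play_rows(series=[0, 0, -10, 0, 0, 24, 27, 0, 0, 0, 24, 27, 0, 0, 0, 24, 27, 0, 0, 0, 24, 27, 0, 0, 0, 24, 27, 0, 0, 0, 24, 27, 0, 0, 0, 24, 27, 0, 0, 0, 25, 30, 0, 0, 0, 0, 0, 0, 0, 0])

```text
time_s: 27.9
position: [0.6606, -0.0387, 0.134]
tool_rot: [3.118, 0.374, 0.001]
contact_force: [-1.2, 0.6, -1.0]
finger_gap: 0.137
```

```bash
python3 go.py 657.5 -35.7 90 13.8; python3 - <<'E'
from h import *
s,im,C=shot("wrist","w14");M=R.from_rotvec(s["tool_rot"]).as_matrix()
h=cv2.cvtColor(im,cv2.COLOR_RGB2HSV);m=((h[...,0]>4)&(h[...,0]<25)&(h[...,1]>60)).astype(np.uint8);m[236:]=0;m[:,:200]=0
ys,xs=np.nonzero(m);i=ys.argmin();k=xs.argmax();print("far rim px",xs[i],ys[i],"right",xs[k],ys[k])
z=s["position"][2]-.0363+.048
for uv in((xs[i],ys[i]),(xs[k],ys[k])): print((1000*(ray(C,uv,z)-s["position"])@M).round(1))
s,im,C=shot("top","t14")
E
```

```text
now [660.6 -38.7 134. ] th 13.7 tilt [ 0.001 -0.001 -1.   ] t 27.9 gap 0.137 F [-1.2  0.6 -1. ]
twist -0.002 shift [-2.3 -3.7 44. ]
far rim px 367 169 right 472 234
[[ 50.3  21.9 -11.7]]
[[ 17.8  75.7 -11.6]]
```

```bash
python3 - <<'E'
from h import *
from scipy.optimize import least_squares
s=observe();C=cam("wrist",s);M=R.from_rotvec(s["tool_rot"]).as_matrix()
im=cv2.imread("pics/w14.png")
h=cv2.cvtColor(im,cv2.COLOR_BGR2HSV);m=((h[...,0]>4)&(h[...,0]<25)&(h[...,1]>60)).astype(np.uint8);m[236:]=0;m[:,:200]=0
print([ (y,np.nonzero(m[y])[0][[0,-1]].tolist()) for y in range(160,236,8) if m[y].any()])
n,l,st,ce=cv2.connectedComponentsWithStats(m);print([q.tolist() for q in st[1:] if q[4]>50])
i=1+st[1:,4].argmax();cs,_=cv2.findContours((l==i).astype(np.uint8),cv2.RETR_EXTERNAL,cv2.CHAIN_APPROX_NONE)
c=max(cs,key=len)[:,0,:];c=np.array([p for p in c if p[1]<233 and not (m[:p[1],p[0]].any())])
P=(1000*(ray(C,c,s["position"][2]-.0363+.048)-s["position"])@M)[:,:2]
r=least_squares(lambda v:np.hypot(*(P-v[:2]).T)-44,[0,37],loss="soft_l1");print(len(c),r.x,np.abs(r.fun).mean())
E
```

```text
[(176, [347, 409]), (184, [334, 423]), (192, [326, 439]), (200, [320, 450]), (208, [316, 458]), (216, [313, 464]), (224, [311, 468]), (232, [311, 471])]
[[309, 169, 164, 67, 5605]]
161 [ 5.68123981 30.06204836] 1.1390929907799543
```

```bash
python3 - <<'E'
from h import *
s=observe();C=cam("wrist",s);M=R.from_rotvec(s["tool_rot"]).as_matrix();p=s["position"][2]-.0363
for uv,z in [((375,169),p),((311,234),p+.048),((472,234),p+.048),((391,234),p+.048)]: print((1000*(ray(C,uv,z)-s["position"])@M).round(1)[0])
im=cv2.imread("pics/w14.png");cv2.imwrite("pics/w14c.png",cv2.resize(im[60:240,250:570],None,fx=2.4,fy=2.4))
E
```

```text
[43.4 34.9 36.1]
[ 17.8  -4.6 -11.7]
[ 17.9  75.6 -11.8]
[ 17.9  35.3 -11.8]
```

Call:
play_rows(series=[-1.7, -1.6, 10, 0, 0, 0, 0, 20, 0, 0, 0, 0, 15, 0, 0, 0, 0, 10, 0, 0, 0, 0, 8, 0, 0, 0, 0, 8, 0, 0, 0, 0, 6, 0, 0, 0, 0, 4, 0, 0, 0, 0, 0, 0, 0, 0, 0, 0, 0, 0])

```text
time_s: 29.0
position: [0.6563, -0.0343, 0.0546]
tool_rot: [3.118, 0.379, 0.001]
contact_force: [-0.7, -0.0, -1.4]
finger_gap: 0.14
```

Call:
play_rows(series=[0.5, 2.5, 0, 0, 0, 0, 0, 2, 0, 0, 0, 0, 2, 0, 0, 0, 0, 0.5, 0, 0, 0, 0, 0, 0, 0, 0, 0, 0, 0, 0, 0, 0, 0, 0, 0, 0, 0, 0, 0, 0, 0, 0, 0, 0, 0, 0, 0, 0, 0, 0])

```text
time_s: 30.0
position: [0.6573, -0.0366, 0.0502]
tool_rot: [3.118, 0.379, 0.001]
contact_force: [-1.0, 0.3, 5.5]
finger_gap: 0.135
```

Call:
play_rows(series=[0, 0, 0, 0, 0.3, 0, 0, 0, 0, 0.3, 0, 0, 0, 0, 0.3, 0, 0, 0, 0, 0.3, 0, 0, -15, 0, 0.3, 0, 0, -30, 0, 0.3, 0, 0, -40, 0, 0.3, 0, 0, -40, 0, 0.3, 0, 0, 0, 0, 0.3, 0, 0, 0, 0, 0.3])

```text
time_s: 31.0
position: [0.6577, -0.0366, 0.1769]
tool_rot: [3.118, 0.379, 0.005]
contact_force: [-1.0, -0.5, -0.3]
finger_gap: 0.299
```

```bash
python3 go.py 305 250 170 13.8; python3 - <<'E'
from bf import *
s,im,C=shot("wrist","w15");b=.0095
h=cv2.cvtColor(im,cv2.COLOR_RGB2HSV);m=((h[...,0]>4)&(h[...,0]<25)&(h[...,1]>60)).astype(np.uint8);m[236:]=0
n,l,st,ce=cv2.connectedComponentsWithStats(m);i=1+st[1:,4].argmax();print(st[i])
x,y,w,hh,_=st[i]
print("far bottom",B(ray(C,(x+w/2,y),b+.004)),"R",B(ray(C,(x+w-1,y+hh-1),b+.052)),"L",B(ray(C,(x,y+hh-1),b+.052)))
im=shot("top","t15")[1];T=cam("top");h=cv2.cvtColor(im,cv2.COLOR_RGB2HSV);m=((h[...,0]>4)&(h[...,0]<25)&(h[...,1]>70)).astype(np.uint8);m[:, :300]=0;m[:,400:]=0;m[:130]=0;m[190:]=0
n,l,st,ce=cv2.connectedComponentsWithStats(m);i=1+st[1:,4].argmax();x,y,w,hh,_=st[i];print(st[i],B(ray(T,(x+w/2-.5,y+hh/2-.5),b+.052)))
E
```

```text
now [657.7 -36.6 176.9] th 13.9 tilt [ 0.003 -0.001 -1.   ] t 31.0 gap 0.299 F [-1.  -0.5 -0.3]
twist 0.001 shift [-274.1 -362.4    6.9]
[ 313  153   91   83 3525]
far bottom [[233.7 672.7]] R [[273.3 598.2]] L [[185.9 598. ]]
[336 152  30  19 129] [[223.8 611.7]]
```

Call:
play_rows(series=[-27, -36, 0, 0, 0.6, -27, -36, 0, 0, 0.6, -27, -36, 0, 0, 0.6, -27, -36, 0, 0, 0.6, -27, -36, 0, 0, 0.6, -27, -36, 0, 0, 0.6, -27, -36, 0, 0, 0.6, -27, -36, 0, 0, 0.6, -29, -38, 0, 0, 0.6, -29, -38, 0, 0, 0.6])

```text
time_s: 32.1
position: [0.3017, 0.2516, 0.1738]
tool_rot: [3.118, 0.378, -0.004]
contact_force: [0.0, 1.3, -0.9]
finger_gap: 0.596
```

Call:
play_rows(series=[0, 0, 0, 0, 0.6, 0, 0, 0, 0, 0.6, 0, 0, 0, 0, 0.6, 0, 0, 0, 0, 0.6, 0, 0, 0, 0, 0.6, 0, 0, 0, 0, 0.6, 0, 0, 0, 0, 0.6, 0, 0, 0, 0, 0.6, 0, 0, 0, 0, 0.6, 0, 0, 0, 0, 0.6])

```text
time_s: 33.1
position: [0.304, 0.2512, 0.1748]
tool_rot: [3.119, 0.379, 0.0]
contact_force: [-0.1, -0.4, -0.8]
finger_gap: 0.6
```

```bash
python3 go.py 350 264 60 13.8; python3 - <<'E'
from h import *
s,im,C=shot("wrist","w16")
h=cv2.cvtColor(im,cv2.COLOR_RGB2HSV);nb=(~((h[...,0]>105)&(h[...,0]<135)&(h[...,1]>110))).astype(np.uint8);nb[236:]=0
n,l,st,ce=cv2.connectedComponentsWithStats(nb);print([(q.tolist(),c.round(0).tolist()) for q,c in zip(st[1:],ce[1:]) if q[4]>100])
print(proj(C,[[.35,.264,.08],[.35,.264,0]]))
u,v=proj(C,[[.35,.264,.05]])[0].astype(int)
x0,y0=max(u-75,0),max(v-60,0)
cv2.imwrite("pics/w16c.png",cv2.resize(im[y0:v+60,x0:u+75,::-1],None,fx=5,fy=5,interpolation=cv2.INTER_CUBIC));print(x0,y0)
E
```

```text
now [304.  251.2 174.8] th 13.9 tilt [ 0. -0. -1.] t 33.1 gap 0.6 F [-0.1 -0.4 -0.8]
twist 0.001 shift [ 47.8  -1.4 114.8]
[([0, 0, 454, 236, 37235], [113.0, 153.0]), ([172, 0, 468, 21, 9794], [406.0, 10.0]), ([575, 42, 65, 16, 574], [605.0, 50.0]), ([301, 127, 37, 43, 1154], [320.0, 148.0]), ([547, 192, 82, 44, 2335], [588.0, 218.0])]
[[318.36654241 153.67561426]
 [318.6864247  147.00209103]]
243 90
```

```bash
python3 - <<'E'
from h import *
s=observe();C=cam("wrist",s);M=R.from_rotvec(s["tool_rot"]).as_matrix()
im=cv2.imread("pics/w16.png")[:,:,::-1];g=im.max(2)
for y in range(124,173,3): print(y," ".join("%3d"%v for v in g[y,296:342:2]))
E
```

```text
124 226 227 226 227 227 226 227 227 226 227 226 222 221 217 214 180 178 164 167 166 166 165 166
127 226 225 227 226 227 226 220 196 214 173 184 165 158 159 142 129 123 135 164 166 165 167 166
130 223 221 196 213 184 180 137 119 116 116 121 123 123 126 130 132 132 119 140 164 166 166 165
133 166 166 167 169 170 123 127 130 128 130 129 130 129 129 129 130 132 124 129 167 166 168 168
136 166 166 165 167 169 129 124 134 128  94  67  40  27  24  28  46  73 106 115 166 169 168 169
139 167 167 167 161 147 126 120  89  30  24  28  30  37  37  33  33  27  23  62 138 153 169 167
142 166 168 147 130 167 157  55  27  37  42  40  38  38  36  37  39  37  34  22  37 133 152 166
145 166 169 170 157 137  75  20  37  38  38  38  36  39  37  40  37  37  37  33  26  58 147 167
148 167 167 164 135 138  39  27  34  34  37  38  37  37  36  38  37  36  37  36  40  23  98 165
151 167 167 167 161 123  22  35  35  36  35  34  37  39  39  38  38  37  37  36  49  34  93 165
154 166 167 168 155 124  23  36  34  35  33  35  35  33  35  35  34  32  35  35  40  24  99 168
157 167 166 167 166 143  46  28  36  34  36  34  36  35  33  36  36  36  40  34  34  34 134 158
160 149 152 151 157 129 126  27  36  36  33  38  34  36  37  32  34  37  39  34  29  82 148 148
163 147 147 147 146 149 147 113  35  35  37  37  35  34  37  37  37  36  36  27  67 113 148 149
166 146 148 146 145 147 148 148 140  70  34  29  36  36  34  33  32  30  54  97 122 144 149 149
169 146 147 146 147 146 146 148 147 138 112 109 106 103  98 103 136 142 147 145 146 146 146 148
172 147 147 148 145 147 146 146 147 147 147 146 147 147 149 148 149 147 148 146 145 145 148 148
```

View pics/w16c.png

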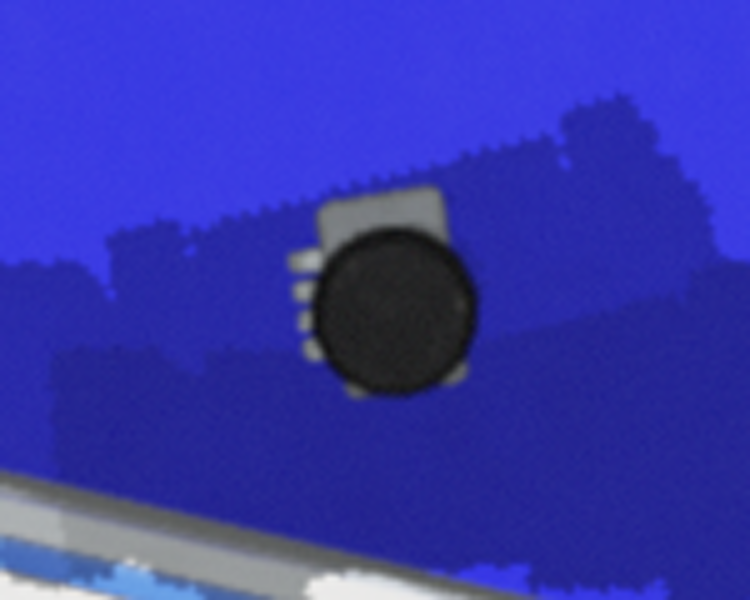

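```bash
python3 - <<'E'
from h import *
C=cam("wrist",observe());P=1000*ray(C,(322,152.2),.08)[0];print(P)
import subprocess;print(subprocess.run(["python3","go.py",str(P[0]),str(P[1]),"57","23.2"],capture_output=True,text=True).stdout)
E
```

```text
[351.89070553 261.39379095  80.        ]
now [304.  251.3 174.8] th 13.9 tilt [ 0. -0. -1.] t 33.15 gap 0.597 F [ 0.3 -0.2  0.3]
twist -0.163 shift [ 48.1   9.6 117.8]
```

Call:
play_rows(series=[0, 0, 0, -0.082, 0.6, 0, 0, 0, -0.081, 0.6, 24, 5, 0, 0, 0.6, 24, 5, 10, 0, 0.6, 0, 0, 25, 0, 0.6, 0, 0, 35, 0, 0.6, 0, 0, 30, 0, 0.6, 0, 0, 18, 0, 0.6, 0, 0, 0, 0, 0.6, 0, 0, 0, 0, 0.6], force=25)

```text
time_s: 34.15
position: [0.3522, 0.2611, 0.057]
tool_rot: [3.077, 0.632, -0.0]
contact_force: [0.4, 1.4, 0.0]
finger_gap: 0.599
```

Call:
play_rows(series=[0, 0, 0, 0, 0, 0, 0, 0, 0, 0, 0, 0, 0, 0, 0, 0, 0, 0, 0, 0, 0, 0, 0, 0, 0, 0, 0, 0, 0, 0, 0, 0, 0, 0, 0, 0, 0, 0, 0, 0, 0, 0, 0, 0, 0, 0, 0, 0, 0, 0])

```text
time_s: 35.15
position: [0.3524, 0.2612, 0.0573]
tool_rot: [-3.077, -0.631, -0.002]
contact_force: [-0.6, -0.2, 6.1]
finger_gap: 0.302
```

Call:
play_rows(series=[0, 0, -20, 0, 0, 0, 0, -35, 0, 0, 0, 0, -38, 0.081, 0, 0, 0, -10, 0.081, 0, 30, -16, 0, 0, 0, 30, -16, 0, 0, 0, 30, -16, 0, 0, 0, 30, -16, 0, 0, 0, 28, -15, 0, 0, 0, 0, 0, 0, 0, 0])

```text
time_s: 36.15
position: [0.4787, 0.3749, 0.1586]
tool_rot: [-3.118, -0.381, -0.001]
contact_force: [-0.0, 0.5, -1.4]
finger_gap: 0.3
```

Call:
play_rows(series=[0, 0, 0, 0, 0, 0, 0, 0, 0, 0, 0, 0, 0, 0, 0, 0, 0, 0, 0, 0, 0, 0, 0, 0, 0, 0, 0, 0, 0, 0, 0, 0, 0, 0, 0, 0, 0, 0, 0, 0, 0, 0, 0, 0, 0, 0, 0, 0, 0, 0])

```text
time_s: 37.15
position: [0.4767, 0.3732, 0.1597]
tool_rot: [3.118, 0.38, -0.0]
contact_force: [0.1, 0.7, -0.7]
finger_gap: 0.298
```

```bash
python3 go.py 544.6 390.1 80 13.8; python3 - <<'E'
from bf import *
s,im,C=shot("wrist","w17");b=.0095
print("tool",B(s["position"]),"seat px",proj(C,[[.5446,.3901,b+.009]]))
g=im.max(2)
for lo,nm,z in[(70,"floor",b+.009),(165,"dark",b+.024)]:
    m=(g<lo).astype(np.uint8);m[232:]=0
    n,l,st,ce=cv2.connectedComponentsWithStats(m)
    for i in range(1,n):
        if st[i,4]>600:
            cs,_=cv2.findContours((l==i).astype(np.uint8),cv2.RETR_EXTERNAL,cv2.CHAIN_APPROX_NONE)
            q=np.vstack(cs)[:,0,:];r=cv2.minAreaRect(B(ray(C,q,z)).astype(np.float32));print(nm,st[i],"x'y'",np.round(r[0],1),np.round(r[1],1),round(r[2],1))
E
```

```text
now [476.7 373.2 159.7] th 13.9 tilt [-0. -0. -1.] t 37.15 gap 0.298 F [ 0.1  0.7 -0.7]
twist 0.002 shift [70.  -0.2 79.7]
tool [[-248.7  552. ]] seat px [[319.87752001 126.01025632]]
floor [ 518   22  116  187 6121] x'y' [ -6.9 625.2] [171.5  66.5] 87.0
floor [ 297   92   43   60 2524] x'y' [-250.8  625.4] [41.3 54.7] 0.0
dark [    0     0   213   232 45938] x'y' [-454.6  620.4] [252.7 178.8] 76.3
dark [ 427    3   57   59 2135] x'y' [-135.5  698.2] [45.5 42.4] 3.2
dark [  512    18   128   196 11326] x'y' [-17.6 625.3] [168.1  78.4] 86.6
dark [  223    72   257   160 17574] x'y' [-212.9  593.7] [242.9 147.8] 0.1
```

Call:
play_rows(series=[25, -1, 0, 0, 0, 25, -1, 0, 0, 0, 24, 0, 15, 0, 0, 0, 0, 25, 0, 0, 0, 0, 15, 0, 0, 0, 0, 10, 0, 0, 0, 0, 10, 0, 0, 0, 0, 6, 0, 0, 0, 0, 0, 0, 0, 0, 0, 0, 0, 0])

```text
time_s: 38.2
position: [0.5483, 0.3932, 0.0794]
tool_rot: [-3.118, -0.381, -0.002]
contact_force: [0.1, 0.4, -0.8]
finger_gap: 0.302
```

Call:
play_rows(series=[0, 0, 2, 0, 0, 0, 0, 1.5, 0, 0, 0, 0, 0, 0, 0, 0, 0, 0, 0, 0, 0, 0, 0, 0, 0, 0, 0, 0, 0, 0, 0, 0, 0, 0, 0, 0, 0, 0, 0, 0, 0, 0, 0, 0, 0, 0, 0, 0, 0, 0])

```text
time_s: 39.2
position: [0.5485, 0.3933, 0.0763]
tool_rot: [-3.118, -0.38, -0.003]
contact_force: [-1.7, -0.2, 5.5]
finger_gap: 0.299
```

Call:
play_rows(series=[0, 0, 0, 0, 0.6, 0, 0, 0, 0, 0.6, 0, 0, 0, 0, 0.6, 0, 0, -15, 0, 0.6, 0, 0, -30, 0, 0.6, 0, 0, -40, 0, 0.6, 0, 0, -40, 0, 0.6, -20, 20, -20, 0, 0.6, -30, 30, 0, 0, 0.6, -30, 30, 0, 0, 0.6])

```text
time_s: 40.2
position: [0.4892, 0.2953, 0.222]
tool_rot: [-3.118, -0.382, -0.004]
contact_force: [0.2, -0.3, 0.8]
finger_gap: 0.603
```

Call:
play_rows(series=[-35, 30, 0, 0, 0.6, -35, 30, 0, 0, 0.6, -35, 30, 0, 0, 0.6, -35, 30, 0, 0, 0.6, 0, 20, 0, 0, 0.6, 0, 20, 0, 0, 0.6, 0, 0, 0, 0, 0.6, 0, 0, 0, 0, 0.6, 0, 0, 0, 0, 0.6, 0, 0, 0, 0, 0.6])

```text
time_s: 41.2
position: [0.3921, 0.1078, 0.2203]
tool_rot: [-3.118, -0.382, 0.0]
contact_force: [-0.3, -1.0, -0.4]
finger_gap: 0.599
```

```bash
python3 go.py 545 390 160 13.8; python3 - <<'E'
from bf import *
s,im,C=shot("wrist","w18");b=.0095
g=im.max(2);h=cv2.cvtColor(im,cv2.COLOR_RGB2HSV)
def comp(nm,m,x,y,z,win=70):
    u,v=proj(C,np.r_[W(x,y)/1000,z][None])[0].astype(int);k=np.zeros_like(m,np.uint8);a=max(v-win,0),max(u-win,0);k[a[0]:v+win,a[1]:u+win]=m[a[0]:v+win,a[1]:u+win];k[236:]=0
    n,l,st,ce=cv2.connectedComponentsWithStats(k)
    if n<2: print(nm,"none",u,v);return
    i=1+st[1:,4].argmax();q=np.argwhere(l==i)[:,::-1]
    r=cv2.minAreaRect(B(ray(C,q,z)).astype(np.float32));print(nm,(u,v),st[i],np.round(r[0],1),np.round(r[1],1),round(r[2],1))
comp("stamp",g<60,-251,625,b+.089)
comp("marker",g<75,-12,621,b+.04)
comp("wand",(h[...,0]>50)&(h[...,0]<85)&(h[...,1]>100),104,620,b+.034)
comp("roll",(h[...,0]>4)&(h[...,0]<25)&(h[...,1]>60),229,630,b+.052,90)
tm=shot("top","t18")[1];T=cam("top");cv2.imwrite("pics/fin.png",tm[:,:,::-1])
# thermometer: cross-sections of bright pixels near the probe & head in wrist view
for y in (545,560,575,600,620,640,660):
    u,v=proj(C,np.r_[W(-132.4+(622-y)*.061,y)/1000,b+.031][None])[0].astype(int)
    if 0<v<236 and u>20: print(y,(u,v),im[v,u-18:u+18:2].mean(1).round(0).astype(int).tolist())
E
```

```text
now [392.1 107.8 220.3] th 14.0 tilt [-0.  0. -1.] t 41.2 gap 0.599 F [-0.3 -1.  -0.4]
twist 0.003 shift [ 215.8 -237.6   60.3]
stamp (np.int64(8), np.int64(-75)) [69  0  9  2 17] [-212.4  574.2] [6.6 0.7] -0.0
marker (np.int64(319), np.int64(-34)) [309   0  20  36 622] [-13.2 578.2] [30.1 18.8] 90.0
wand (np.int64(441), np.int64(-29)) [425   0  21  36 453] [103.  580.5] [19.3 30.7] 0.3
roll (np.int64(591), np.int64(-52)) [ 513    0   84   21 1110] [204.6 581.4] [76.6 16.3] 0.2
545 (np.int64(207), np.int64(56)) [156, 199, 221, 231, 232, 232, 166, 122, 127, 127, 225, 232, 232, 232, 233, 167, 105, 117]
560 (np.int64(205), np.int64(40)) [230, 231, 231, 193, 184, 186, 190, 194, 200, 200, 200, 200, 206, 232, 232, 166, 108, 135]
575 (np.int64(202), np.int64(24)) [212, 230, 231, 225, 181, 184, 183, 183, 184, 184, 184, 185, 179, 226, 231, 216, 122, 122]
```

Call:
play_rows(series=[20, -10, -10, 0, 0.6, 25, -10, -15, 0, 0.6, 25, -10, -15, 0, 0.6, 25, -10, -15, 0, 0.6, 20, -10, -15, 0, 0.6, 5, 0, 0, 0, 0.6, 0, 0, 0, 0, 0.6, 0, 0, 0, 0, 0.6, 0, 0, 0, 0, 0.6, 0, 0, 0, 0, 0.6])

```text
time_s: 42.3
position: [0.496, 0.184, 0.2901]
tool_rot: [3.118, 0.38, -0.001]
contact_force: [0.3, 0.3, 0.3]
finger_gap: 0.6
```

```bash
cat > fin.py <<'E'
from bf import *
s,im,C=shot("wrist","w19");b=.0095;print(B(s["position"]),s["time_s"])
g=im.max(2);h=cv2.cvtColor(im,cv2.COLOR_RGB2HSV)
def comp(nm,m,x,y,z,wu,wv):
    u,v=proj(C,np.r_[W(x,y)/1000,z][None])[0].astype(int);k=np.zeros(m.shape,np.uint8);sl=np.s_[max(v-wv,0):v+wv,max(u-wu,0):u+wu];k[sl]=m[sl];k[236:]=0
    n,l,st,ce=cv2.connectedComponentsWithStats(k)
    if n<2: print(nm,"none",u,v);return
    i=1+st[1:,4].argmax();q=np.argwhere(l==i)[:,::-1]
    r=cv2.minAreaRect(B(ray(C,q,z)).astype(np.float32));print(nm,(int(u),int(v)),st[i],np.round(r[0],1),np.round(r[1],1),round(r[2],1))
comp("stamp",g<60,-251,625,b+.089,35,35)
comp("marker",g<75,-12,621,b+.04,18,70)
comp("wand",(h[...,0]>50)&(h[...,0]<85)&(h[...,1]>100),104,620,b+.034,40,60)
comp("roll",(h[...,0]>4)&(h[...,0]<25)&(h[...,1]>60),229,630,b+.052,60,60)
gr=im.mean(2)
for y in range(536,715,12):
    u,v=proj(C,np.r_[W(-132.4+(622-y)*.061,y)/1000,b+(.038 if y<594 else .031)][None])[0].astype(int)
    if 0<v<236 and u>20: print(y,(int(u),int(v)),gr[v,u-18:u+19:2].round(0).astype(int).tolist())
E
python3 fin.py
```

```text
[[-60.4 525.6]] 42.3
stamp (148, 98) [140  87  35  25 569] [-242.6  622.8] [26.4 34.5] 51.0
marker (357, 105) [ 342   46   32  117 1500] [-16.4 619.6] [140.3  38.2] 87.9
wand (446, 106) [434  66  23  84 744] [102.6 617.2] [ 19.7 102.6] 0.3
roll (555, 97) [ 498   59   94   75 4544] [214.9 630.2] [112.1  85.5] -0.0
536 (270, 171) [113, 114, 62, 88, 86, 77, 78, 74, 74, 74, 69, 72, 70, 70, 67, 69, 69, 72, 80]
548 (269, 162) [115, 117, 79, 110, 137, 179, 174, 176, 128, 80, 113, 157, 157, 161, 153, 98, 95, 90, 72]
560 (268, 153) [233, 219, 232, 233, 191, 181, 133, 115, 116, 116, 118, 116, 126, 183, 180, 117, 140, 136, 135]
572 (267, 144) [233, 221, 233, 233, 192, 185, 146, 118, 119, 122, 121, 123, 130, 184, 185, 120, 140, 145, 162]
584 (267, 134) [228, 228, 233, 230, 230, 233, 233, 233, 233, 233, 233, 233, 233, 205, 153, 125, 143, 156, 163]
596 (267, 125) [217, 232, 232, 233, 233, 233, 233, 233, 217, 222, 215, 175, 234, 233, 234, 233, 233, 222, 176]
608 (266, 116) [217, 232, 232, 232, 233, 232, 232, 232, 219, 222, 211, 170, 233, 232, 233, 233, 233, 233, 233]
620 (265, 106) [224, 232, 233, 232, 233, 232, 233, 233, 217, 221, 179, 177, 234, 233, 232, 233, 232, 233, 233]
632 (264, 96) [225, 232, 232, 232, 233, 232, 233, 232, 221, 222, 210, 171, 232, 232, 232, 232, 233, 233, 232]
644 (263, 86) [231, 232, 232, 232, 232, 232, 232, 233, 221, 220, 182, 179, 233, 232, 232, 232, 232, 233, 232]
656 (261, 76) [232, 232, 232, 232, 232, 232, 232, 232, 228, 227, 216, 174, 221, 232, 232, 232, 232, 232, 232]
668 (261, 66) [232, 232, 231, 232, 232, 232, 232, 233, 225, 221, 213, 172, 232, 232, 232, 232, 232, 232, 232]
680 (259, 56) [218, 232, 232, 232, 232, 233, 151, 46, 101, 228, 116, 41, 47, 48, 58, 72, 219, 225, 230]
692 (258, 45) [218, 232, 176, 155, 113, 116, 70, 156, 189, 227, 184, 176, 131, 120, 132, 71, 138, 162, 227]
704 (257, 34) [229, 221, 144, 130, 113, 119, 75, 151, 176, 176, 179, 173, 126, 121, 131, 74, 142, 158, 226]
```

```bash
python3 - <<'E'
from bf import *
C=cam("wrist",observe());b=.0095;im=cv2.imread("pics/w19.png");g=im.max(2)
print("stamp left",B(ray(C,(140,99),b+.089)),"expect -266"," roll right",B(ray(C,(591,97),b+.052)),"expect 273")
h=cv2.cvtColor(im,cv2.COLOR_BGR2HSV)
for v in range(84,116,4): print(v,(np.nonzero(g[v,130:185]<60)[0]+130)[[0,-1]] if (g[v,130:185]<60).any() else None)
print(im.mean(2)[112:180:2,268].astype(int).tolist()); print(im.mean(2)[26:52:2,258].astype(int).tolist())
E
```

```text
stamp left [[-260.4  624.3]] expect -266  roll right [[272.3 630.8]] expect 273
84 [163 184]
88 [146 184]
92 [141 164]
96 [140 168]
100 [141 173]
104 [143 173]
108 [148 166]
112 None
[219, 189, 211, 218, 220, 230, 222, 210, 170, 228, 232, 233, 203, 189, 190, 141, 121, 120, 119, 118, 117, 115, 114, 106, 104, 92, 72, 88, 104, 99, 75, 97, 91, 82]
[177, 63, 62, 167, 177, 179, 211, 222, 223, 226, 227, 226, 227]
```

```bash
python3 - <<'E'
from bf import *
s,im,T=shot("top","t19");b=.0095
u,v=proj(T,np.r_[W(-250.8,625.4)/1000,b+.089][None])[0].astype(int);print(u,v)
g=im.max(2);
for y in range(v-16,v+17,2): print(y,g[y,u-16:u+17:2].tolist())
E
```

```text
173 192
176 [214, 207, 207, 208, 209, 211, 126, 128, 130, 134, 97, 64, 139, 132, 133, 133, 136]
178 [221, 207, 207, 208, 209, 173, 134, 134, 137, 137, 94, 67, 141, 137, 139, 139, 140]
180 [227, 207, 207, 207, 212, 100, 138, 140, 141, 144, 104, 67, 147, 142, 144, 142, 145]
182 [207, 207, 207, 208, 212, 104, 143, 144, 144, 148, 102, 68, 153, 147, 147, 146, 149]
184 [217, 209, 208, 208, 215, 78, 149, 146, 146, 149, 103, 67, 158, 150, 151, 153, 151]
186 [209, 213, 209, 209, 215, 77, 152, 152, 151, 152, 108, 65, 155, 152, 155, 155, 158]
188 [210, 222, 207, 209, 211, 72, 157, 152, 153, 160, 116, 63, 150, 159, 160, 159, 163]
190 [203, 228, 208, 209, 213, 77, 166, 157, 160, 168, 81, 57, 161, 169, 171, 173, 175]
192 [211, 208, 209, 208, 215, 75, 171, 168, 175, 182, 146, 68, 124, 182, 182, 185, 186]
194 [210, 185, 210, 208, 214, 66, 124, 176, 183, 192, 170, 93, 97, 195, 191, 191, 192]
196 [209, 207, 214, 208, 213, 54, 153, 177, 187, 198, 215, 99, 79, 202, 192, 189, 188]
198 [208, 209, 222, 208, 209, 49, 131, 174, 185, 195, 210, 101, 58, 195, 180, 177, 175]
200 [209, 202, 227, 209, 216, 42, 98, 168, 170, 174, 185, 120, 55, 159, 167, 164, 164]
202 [208, 209, 233, 208, 214, 116, 79, 166, 165, 169, 170, 147, 67, 114, 157, 155, 152]
204 [208, 210, 188, 210, 209, 214, 64, 156, 157, 153, 156, 153, 85, 85, 150, 148, 148]
206 [210, 208, 210, 211, 208, 210, 46, 138, 151, 150, 149, 150, 100, 60, 154, 142, 144]
208 [209, 208, 211, 219, 208, 213, 109, 89, 149, 146, 146, 145, 114, 55, 136, 143, 139]
```

Call:
play_rows(series=[5, -32, 0, 0, 0.6, 5, -32, 0, 0, 0.6, 5, -32, 0, 0, 0.6, 5, -32, 0, 0, 0.6, 0, -32, 0, 0, 0.6, 0, -30, 0, 0, 0.6, 0, 0, 0, 0, 0.6, 0, 0, 0, 0, 0.6, 0, 0, 0, 0, 0.6, 0, 0, 0, 0, 0.6])

```text
time_s: 43.4
position: [0.4708, 0.3726, 0.2904]
tool_rot: [3.118, 0.378, 0.0]
contact_force: [-0.3, -0.7, 0.3]
finger_gap: 0.601
```

```bash
python3 - <<'E'
from bf import *
s,im,C=shot("wrist","w20");b=.0095;g=im.max(2);print(B(s["position"]))
u,v=proj(C,np.r_[W(-250.8,625.4)/1000,b+.089][None])[0].astype(int);print(u,v)
for y in range(v-28,v+30,3): print(y,g[y,u-32:u+33:3].tolist())
m=np.zeros(g.shape,np.uint8);sl=np.s_[v-25:v+26,u-25:u+26];m[sl]=g[sl]<60
n,l,st,ce=cv2.connectedComponentsWithStats(m);i=1+st[1:,4].argmax();x,y,w,h,a=st[i];print(st[i],"centre",B(ray(C,ce[i],b+.089)),"box",B(ray(C,[(x,y+h/2),(x+w,y+h/2),(x+w/2,y),(x+w/2,y+h)],b+.089)).tolist())
E
```

```text
[[-249.6  546.1]]
318 117
89 [233, 232, 233, 220, 227, 216, 218, 212, 222, 210, 214, 200, 208, 212, 223, 218, 217, 217, 217, 233, 233, 233]
92 [233, 233, 232, 203, 148, 146, 142, 147, 146, 150, 148, 148, 149, 157, 155, 156, 159, 156, 222, 234, 233, 232]
95 [233, 233, 234, 223, 133, 129, 116, 116, 116, 115, 115, 114, 114, 115, 115, 115, 113, 115, 170, 234, 233, 233]
98 [233, 233, 233, 233, 172, 131, 106, 75, 77, 80, 80, 80, 79, 73, 78, 83, 87, 121, 166, 234, 233, 233]
101 [233, 233, 233, 233, 170, 133, 105, 50, 52, 53, 53, 51, 48, 51, 51, 50, 78, 121, 185, 233, 232, 233]
104 [232, 233, 233, 233, 170, 134, 100, 53, 183, 184, 168, 165, 179, 187, 86, 52, 84, 120, 169, 234, 233, 233]
107 [233, 233, 233, 233, 168, 131, 103, 62, 158, 40, 39, 46, 35, 142, 96, 51, 89, 122, 178, 233, 233, 233]
110 [233, 233, 233, 233, 185, 131, 126, 88, 40, 59, 53, 51, 53, 39, 39, 52, 102, 127, 175, 233, 227, 179]
113 [233, 233, 233, 233, 189, 132, 165, 58, 52, 53, 51, 53, 52, 52, 30, 51, 110, 137, 171, 229, 193, 180]
116 [233, 233, 233, 232, 186, 133, 195, 33, 51, 50, 57, 54, 50, 49, 46, 45, 112, 118, 129, 17
[... 477 characters left out ...]
18, 86, 77, 113, 124, 64, 34, 83, 87, 143, 180, 180, 179]
134 [180, 182, 182, 175, 130, 89, 65, 32, 82, 97, 96, 95, 95, 97, 43, 37, 86, 88, 167, 179, 179, 181]
137 [181, 180, 180, 174, 129, 88, 67, 35, 35, 33, 34, 36, 32, 35, 35, 37, 79, 86, 173, 179, 179, 180]
140 [181, 180, 180, 174, 121, 88, 89, 86, 86, 85, 85, 84, 86, 96, 93, 90, 83, 85, 169, 180, 179, 178]
143 [181, 181, 182, 159, 87, 100, 94, 92, 91, 92, 89, 90, 93, 95, 91, 93, 93, 86, 171, 180, 180, 179]
146 [181, 180, 181, 168, 149, 169, 165, 169, 169, 167, 167, 166, 169, 168, 171, 170, 146, 158, 176, 180, 179, 180]
[305  99  29  41 860] centre [[-249.7  623.9]] box [[-266.5, 623.3], [-233.7, 623.3], [-250.1, 645.1], [-250.0, 600.6]]
```

```bash
python3 -c "
from plant import job;print(job.close_job())"
```

```text
the job is handed in; nothing more can be done
None
```

I put all five pieces back into their holders and handed the job in at about 43 s of the 128 s allowed; no verdict was reported. After the last release the arm stood clear above the board.

**Last checks**, from camera images taken after each release:

| Piece | Result |
|---|---|
| Test wand | Lies in its cradle, about 1 mm off sideways and 2–4 mm off lengthways. Contact was felt on both lowering steps. |
| Marker | Lies in its cradle, about 1–2 mm off. Its last outline merged with the dark saddles, so this comes from the look just after release. |
| Thermometer | The probe lies in its slot along the cradle axis, which is turned about 3.5° from the board. The tip and the front of the head are within a few mm of where they should be. |
| Tape roll | Flat round the hub, about 1–2 mm off centre, with its outline at full size, so it looks level. It touched the flange at the expected height. |
| Date stamp | Stands square in its pocket, with the rubber floor visible all round the foot, about 1–2 mm off. It touched the floor within 0.5 mm of the expected height. |

**Checks that disagreed or failed:**
- One oblique look put the stamp's edge 5–6 mm off. A look from directly above it cleared that up.
- The final overhead camera look at the stamp was blocked by the arm.
- An overhead reading of the tape roll right after release caught only a fragment of it, so I relied on the close wrist view instead.
- I did not measure seated heights from the images. They rest on where the arm met contact for the wand, roll and stamp, and on the arm's height at release for the marker and thermometer.

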